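# Stow the alignment collar in a case with a knee-locking lid stay

## Robot

A 7-joint arm with a two-finger parallel gripper is mounted at the origin on the work surface. World frame = base frame: x ahead of the robot, y to its left, z up, the work surface at z = 0. Lengths are in m, angles in rad, forces in N, time in s.
With the tool pointing down it reaches from about 0.35 to 0.9 m from the base axis. Payload 8.1 kg.
Tool frame: the origin (TCP) lies on the centre line of the jaws, within the pads' length; the fingertips stand 14 mm ahead of it and the grasp point (between the pads) lies 5 mm behind it; z points along the fingers, y is the direction in which the jaws open and shut (so a half turn about z gives the same grasp; the last joint's range is limited). The gripper opens to 92 mm and grips with 3 to 60 N. Pads are 19 mm wide; open, the fingers measure 130 mm over their backs; the gripper's body (75 mm by 190 mm) begins 47 mm behind the grasp point.
Start: joints at [-1.395, 0.434, 0.025, 1.573, -0.012, 1.134, -0.075], TCP at [0.172, 0.601, 0.241] pointing down, gripper open.
Joint ranges: [-2.62, 2.62], [-0.44, 2.09], [-1.27, 1.32], [0.08, 2.57], [-1.32, 4.46], [0.12, 2], [-2.74, 2.74]. Speed limits (rad/s): [2.22, 2.22, 3.01, 3.01, 3.14, 3.14, 3.14].

## Interface

Orientations are given as a rotation vector (axis times angle).
In Python, from cell import arm, optics gives the robot as it stands.
- The arm moves only by the shell command python3 -m creep 'ROWS' [FORCE]. ROWS is JSON, a list of rows, each an object with "translation": the shift along the tool's x, y, z in m, a list of three; "rot": the turn, a rotation vector about the tool's x, y, z in degrees, a list of three; "jaw": the finger opening in m, from 0 to 0.0918. In form: [{"translation": [x, y, z], "rot": [wx, wy, wz], "jaw": jaw}, ...]. A call has 1 to 12 rows; each row shifts and turns the commanded pose from where the row before left it, along the tool's axes as they then stand; what a row does not reach is not made up. A row lasts 1/12 s, in which the tool goes at most 41.7 mm and 7.16 degrees, less where a joint would pass 70% of its speed; a pose out of reach is approached as far as the arm can. A call is refused whole if a number of a shift passes 0.0417 or a number of a turn 7.16, either way. A call with a gripper value outside its range is refused whole. The fingers move at their own pace and stop on an object; FORCE is the grip in N (left out, the last holds). Time passes only in rows, so rows that do not move let the fingers close. It gives the time, the measured TCP pose, the force and the opening at its end, in the units of the state.
- arm.observe(): the state, without advancing time (a new reading comes with each control period).
- optics.get_image(name): name is "side" or "top"; returns the picture (420x560x3 uint8, red, green, blue); there is no depth.
- optics.camera_info(name): a dict with "fx", "fy", "cx", "cy" (pixels), "k1" (the pictures are not rectified: a ray, as slopes to the right and down, at radius r is drawn at 1 + k1 r^2 times it, then the intrinsics apply), "R" (3x3) and "t" (3): a world point X has camera coordinates R X + t. Camera axes: x right, y down, z forward; pixel columns grow to the right and rows downward; lengths in m; the calibration is good to about 2 mm. A picture is of the moment at which its call begins. camera_info takes no time and is no camera call.
- arm.sign_off(): hands the job in, once; it reports no verdict.
Trained networks look in the newest picture that a camera, given by its name, has taken for a name from the list of things; names that differ only in an ending like _2 or _b are one class to them, and where a whole thing is asked for, a point or a joint stands for the part that bears it (a point fixed in the world has none). Each returns a list of dicts, best first, with "score" (0 to 1); they miss things now and then, are a little off and sometimes report something else, mostly with a low value. They report only what shows in the picture. A call takes as long as a camera call. They do not tell look-alikes from the thing itself.
- optics.boxes_of(camera, thing): "location" ([column, row] in pixels, amid what is visible of it).
- optics.pinpoint(camera, thing): "location" ([column, row] in pixels: a listed point, or the origin of a listed thing).
The state is a dict: "clock": time; "joints": joint angles; "dq": joint speeds; "joint_efforts": joint torques, N m; "position": TCP position; "ee_rot": TCP orientation; "force": force on the tool from outside, world axes, zero at the start; "ft_torque": the same for the moment, N m; "width": opening from 0.0 (shut) to 1.0 (fully open).
Only numpy, scipy, OpenCV 4.12 (cv2) and the standard library are available. Lean on these libraries where they do the work, as an engineer would, in place of code of your own. Each camera call takes 0.05 s, during which the arm holds its last target.

## Task

Put the brass collar away in the grey steel case: raise the lid by its front bar, gently, until you feel the side stay pull up hard and its knee drop over into lock, so that the lid stands open by itself with your hand off it, and lay the collar flat on the tray inside. Then free the stay by its cross-handle, bringing the knee back up and forward (the lid rises slightly before it comes down), and fold it so that the lid comes down under control, without slamming, until fully shut. Never strain the lid against its stay, and leave the parts round about where they stand.

Things in the scene. Friction and masses are not known exactly. Their poses are not given: they have to be found in the camera images.
- case: Grey steel case fixed to the bench, 200 mm deep (its x), 260 mm wide (its y), 100 mm high, walls 6 mm. Origin: centre of its underside; z up, -x side is the front, towards the robot. The lid hinges along y at case x +100 mm, z 100 mm (far top edge). A folding stay of two links (lower 75, upper 122 mm) joined by a knee is on the outside of the -y wall, in the plane y = -142 mm.
- case_in (a point): Centre of the top of the flat black tray inside the case (tray 188 by 248 mm, 50 mm above the bench, 50 mm below the rim). Axes as the case.
- lid (a joint): Lid angle in rad, 0 shut, growing as it opens. Plate 12 mm thick, 0.5 to 1 kg, falls freely. The stay pulls tight as a hard stop somewhere from 1.22 to 1.42 rad (differs each time). Only right up against it (5 to 12 N at the bar) does the knee drop past straight by its own weight; eased back, it locks some 0.03 rad lower. Let go short of it, the lid falls shut.
- lid_bar (a point): Middle of the lid's front pull bar: round steel, 12 mm thick, 110 mm long, parallel to the hinge, 35 mm clear of the lid's front edge on two end posts; 235 mm from the hinge line and, when shut, 6 mm above it. Pinch it from above with a finger in front and one behind; it turns between the fingers as the lid swings up on its arc. Axes as the lid.
- stay_grip (a point): Grip point on the knee's cross-handle: round steel rod 12 mm thick, sticking out 85 mm from the knee along the case's -y; the point is 58 mm out, 70 mm outside the case wall, clear of the lid, 15 mm in front of the case when shut. Pinch it from above, a finger in front and one behind. Axes turn with the lower link.
- stay_slot (a point): Middle of the upright slot in the case's -y wall (case x -40 mm, z 50 mm) where the foot of the stay's lower link is clamped, up to 8 mm higher or lower. The knee and its handle move on an arc of 75 mm about the foot: locked, up and to the rear; shut, level to the front, some 2.4 rad further. Bringing the handle up and forward (about 1 N) takes the knee back through straight and lets the lid down.
- stay_bush (a joint): Give of the rubber bush at the stay's pin on the lid (109 mm from the hinge line, 6 mm above its plane), in m: positive when the stay is pulled tight, some 0.07 mm for each newton of pull at the lid bar. Over 1.5 mm (about 20 N at the bar) strains the stay.
- collar_mid (a point): Brass alignment collar lying flat on the bench to the left (+y) of the case: a plain ring 52 mm outside, 34 mm inside, 22 mm high, about 0.11 kg. Point: its centre, half-way up; z is the ring's axis.
- collar: The same brass collar; origin: centre of its underside.
- pylon: Bystander: bead-blasted metal ankle pylon, an upright tube with a flange at each end, 52 mm across, 155 mm tall. Origin: centre of its foot.
- wedge: Bystander: orange heel wedge 75 by 50 by 25 mm. Origin: centre of its underside.
- coupling: Bystander: black rotation coupling, a grooved disc 58 mm across and 30 mm high with a square steel stub on top. Origin: centre of its underside.
Not all that is in view belongs to the job. What is shaped like the collar but blue or purple is not meant.

How it is judged:
On the way, in this order (a step that is already met when the one before it is completed fails the run):
1. the lid stands open on its locked stay with the robot touching nothing (value of joint lid above 1.05 rad and contact force between each of the arm, the fingers and anything else below 0.1 N), for 0.4 s.
2. the collar lies flat on the tray, let go, with the lid still open (x of collar_mid in the frame of case_in between -0.085 and 0.085 m and y of collar_mid in the frame of case_in between -0.115 and 0.115 m and z of collar_mid in the frame of case_in below 0.018 m and angle between collar_mid's own z axis and vertical below 0.2 rad and value of joint lid above 1.05 rad and contact force between the fingers and collar below 0.1 N), for 0.3 s.
At the end, for the whole second after the job is handed in: The lid is fully shut (under 0.025 rad) and at rest, and the collar lies flat (within 0.2 rad) and still on the tray inside the case (centre within 85 mm in depth and 115 mm in width of the tray's centre) (x of collar_mid in the frame of case_in between -0.085 and 0.085 m and y of collar_mid in the frame of case_in between -0.115 and 0.115 m and z of collar_mid in the frame of case_in below 0.018 m and angle between collar_mid's own z axis and vertical below 0.2 rad and value of joint lid below 0.025 rad and velocity of joint lid between -0.05 and 0.05 rad/s and linear speed of collar below 0.02 m/s); the robot touches nothing.
It fails at once if the lid slams or drops (closing faster than 2.5 rad/s) (velocity of joint lid below -2.5 rad/s).
It fails at once if the lid is strained against its stay (its bush gives more than 1.5 mm, about 20 N at the bar) (value of joint stay_bush above 0.0015 m).
It fails at once if the pylon is shifted more than 15 mm (distance of pylon from where it was at the start of the episode above 0.015 m).
It fails at once if the wedge is shifted more than 15 mm (distance of wedge from where it was at the start of the episode above 0.015 m).
It fails at once if the coupling is shifted more than 15 mm (distance of coupling from where it was at the start of the episode above 0.015 m).
It also fails if it takes over 72 s, if anything falls off the work surface, if the arm or the gripper's body presses on something with over 40 N, if the wrist force passes 120 N, or if a joint passes its speed limit or range.

## Working session

There is one attempt and no reset: what is moved stays moved. The work goes in short steps, Python scripts to look and compute and a shell command to move; the robot and the scene stay as the last step left them, time stands still between calls to the robot, and variables do not carry over. Pictures are saved under pics/ and viewed, and the job is handed in when it is done.

```bash
ls; mkdir -p pics
python3 - <<'E'
from cell import arm, optics
import cv2
print(arm.observe())
for n in ("side","top"):
    print(n, optics.camera_info(n))
    im=optics.get_image(n); cv2.imwrite(f"pics/{n}0.png", im[:,:,::-1])
    for t in ["case","case_in","lid_bar","stay_grip","stay_slot","collar_mid","collar","pylon","wedge","coupling"]:
        print(n,t,[(round(d["score"],2),[round(float(x),1) for x in d["location"]]) for d in optics.pinpoint(n,t)][:4])
print(arm.observe()["clock"])
E
```

```text
pics
{'clock': 0.0, 'joints': array([-1.39461643,  0.43521283,  0.02494748,  1.57408635, -0.01159272,
        1.1340047 , -0.07509833]), 'dq': array([ 0.00054721, -0.00030534, -0.0023039 , -0.00049593, -0.00103813,
        0.0003359 , -0.00053332]), 'joint_efforts': array([-8.06967564e-04, -6.67848372e+01,  9.84501690e-01, -3.14465368e+01,
       -6.04910916e-02,  4.26161487e-02,  1.55110242e-04]), 'position': array([0.1718962 , 0.60038919, 0.23995513]), 'ee_rot': array([-4.36543523e-01, -3.11103261e+00,  2.45730217e-03]), 'force': array([ 0.37182826, -0.3896323 ,  0.57128746]), 'ft_torque': array([-0.02500517, -0.00394081, -0.00679292]), 'width': 0.9989313866800779}
side {'fx': 508.651643757664, 'fy': 508.651643757664, 'cx': 286.90795272815177, 'cy': 212.76781588016183, 'k1': -0.16932471588584516, 'R': array([[-0.97907522, -0.20349341,  0.00146185],
       [-0.12371428,  0.58949664, -0.79824087],
       [ 0.161575  , -0.78171872, -0.60233659]]), 't': array([0.55380611, 0.17280712, 1.27977153])}
side case [(0.75, [281.7, 242.9])]
side case_in []
side lid_bar [(0.65, [328.6, 223.8])]

[... 519 characters left out ...]
, 'R': array([[ 0.00979423, -0.9998063 ,  0.0170713 ],
       [-0.98112171, -0.01290591, -0.19296016],
       [ 0.19314311, -0.01485913, -0.98105808]]), 't': array([-0.03304723,  0.57281334,  1.46252209])}
top case [(0.93, [283.2, 217.7])]
top case_in []
top lid_bar [(0.67, [273.3, 256.5])]
top stay_grip [(0.46, [343.8, 262.2])]
top stay_slot [(0.98, [327.2, 233.8])]
top collar_mid [(0.55, [169.9, 204.6]), (0.48, [172.1, 233.6]), (0.47, [165.1, 259.7]), (0.29, [170.7, 233.0])]
top collar [(0.7, [165.1, 263.7]), (0.54, [171.3, 234.8]), (0.46, [172.3, 199.3])]
top pylon [(0.68, [174.6, 233.7]), (0.57, [140.3, 192.3])]
top wedge [(0.83, [412.3, 213.1])]
top coupling [(0.54, [413.4, 270.4])]
1.1
```

View pics/side0.png

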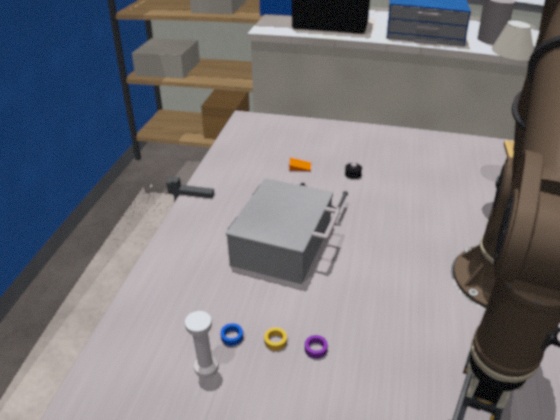

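View pics/top0.png

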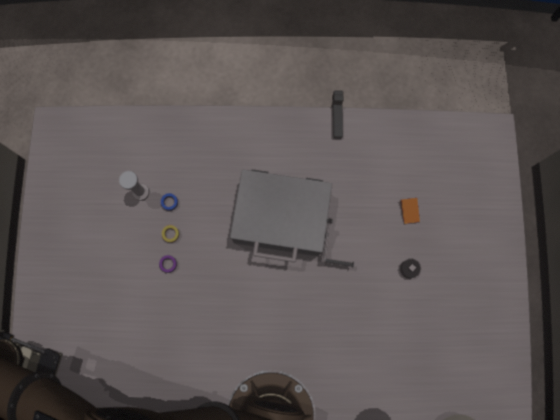

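In the side picture, the collar lookalikes are blue (232,335), yellow brass (275,339) and purple (316,346). In the top picture they are at (170,202), (170,234) and (168,264). The yellow one matches the description. The case is at (280,235) side and (283,212) top. I'll check with close crops.

Run:
```python
import cv2, numpy as np
s=cv2.imread("pics/side0.png"); t=cv2.imread("pics/top0.png")
a=cv2.resize(s[170:290,210:370],None,fx=5,fy=5,interpolation=cv2.INTER_CUBIC); cv2.imwrite("pics/c1.png",a)
b=cv2.resize(t[160:280,215:375],None,fx=5,fy=5,interpolation=cv2.INTER_CUBIC); cv2.imwrite("pics/c2.png",cv2.convertScaleAbs(b,alpha=1.8))
c=np.hstack([cv2.resize(s[310:380,180:340],None,fx=2.5,fy=2.5),cv2.resize(t[180:290,110:230],(400,367))[:175*2][0:175]]) if 0 else cv2.resize(s[315:365,210:340],None,fx=6,fy=6,interpolation=cv2.INTER_CUBIC); cv2.imwrite("pics/c3.png",c)
```

```text
(no output)
```

View pics/c1.png

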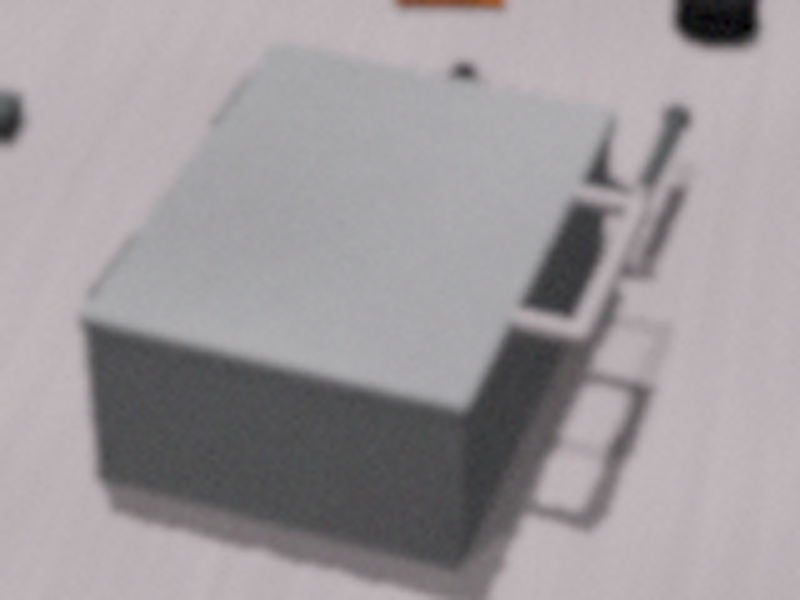

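View pics/c2.png

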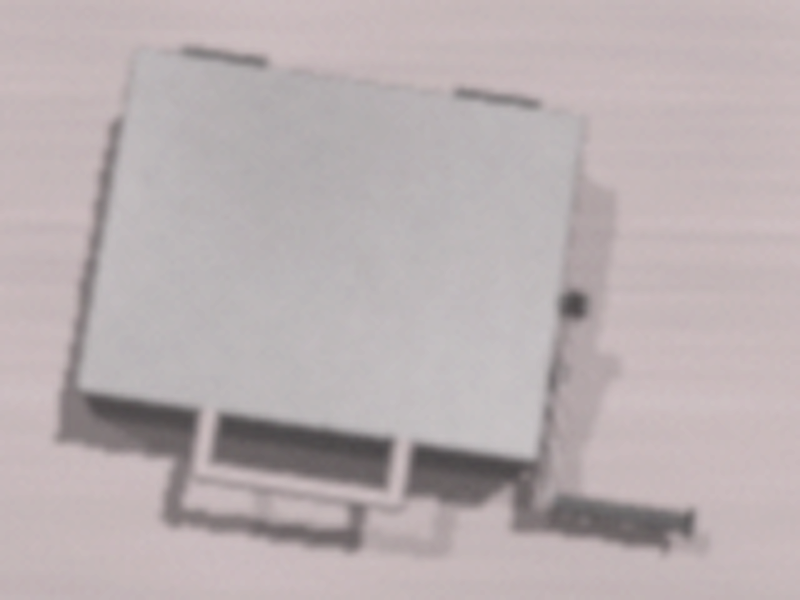

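View pics/c3.png

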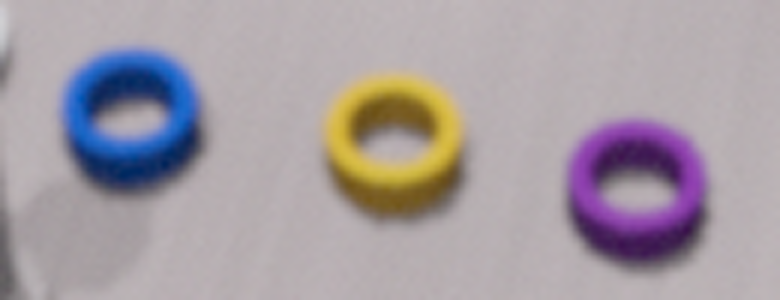

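```bash
cat > h.py <<'E'
import numpy as np, cv2
from scipy.optimize import least_squares
from scipy.spatial.transform import Rotation as Rot
from cell import arm, optics
CI={n:optics.camera_info(n) for n in("side","top")}
def proj(n,X):
    c=CI[n]; p=np.atleast_2d(X)@np.array(c["R"]).T+c["t"]; s=p[:,:2]/p[:,2:]
    s=s*(1+c["k1"]*(s**2).sum(1,keepdims=True)); return s*[c["fx"],c["fy"]]+[c["cx"],c["cy"]]
def tri(obs,x0=(0.5,0,0.05),z=None):
    f=lambda x: np.concatenate([proj(n,np.r_[x,z] if z is not None else x)[0]-p for n,p in obs])
    r=least_squares(f,x0 if z is None else x0[:2]); return (r.x if z is None else np.r_[r.x,z]), np.abs(r.fun).max()
def cw(p,pose): # case->world
    x,y,a=pose; p=np.atleast_2d(p); c,s=np.cos(a),np.sin(a)
    return np.c_[x+c*p[:,0]-s*p[:,1], y+s*p[:,0]+c*p[:,1], p[:,2]]
def snap(tag,n):
    im=optics.get_image(n); cv2.imwrite(f"pics/{tag}.png",im[:,:,::-1]); return im
E
cat > fit.py <<'E'
from h import *
S=lambda u,v:(u/5+210,v/5+170); T=lambda u,v:(u/5+215,v/5+160)
P=[];
for z in (0.112,): 
  obs=[("side",S(85,318),(.1,.13,z)),("side",S(468,408),(-.1,.13,z)),("side",S(612,110),(-.1,-.13,z)),("side",S(278,45),(.1,-.13,z)),
  ("side",S(100,485),(.1,.13,0)),("side",S(458,567),(-.1,.13,0)),
  ("top",T(135,50),(.1,.13,z)),("top",T(580,118),(.1,-.13,z)),("top",T(535,462),(-.1,-.13,z)),("top",T(80,390),(-.1,.13,z))]
  f=lambda q: np.concatenate([proj(n,cw(c,q))[0]-p for n,p,c in obs])
  r=least_squares(f,[.6,0,0]); print(z,r.x,np.degrees(r.x[2]),r.fun.reshape(-1,2).round(1).tolist())
pose=r.x
print("bar",cw([-.135,0,.106],pose)); print("slot",cw([-.04,-.142,.05],pose))
for n in CI: print(n,proj(n,cw([-.135,0,.106],pose)),proj(n,cw([-.115,-.2,.05],pose)))
print("collar mid",tri([("side",(275.6,339.3)),("top",(170.5,233.6))]), tri([("top",(170.5,233.6))],z=.022),tri([("side",(275.6,339.3))],z=.011))
print("pylon",tri([("side",(205,368)),("top",(141,192))],z=0))
E
python3 fit.py
```

```text
0.112 [ 0.58219869 -0.02418283 -0.1375201 ] -7.879321138219856 [[-0.3, -0.4], [-0.0, -0.3], [0.6, 0.3], [-0.3, -0.2], [-0.3, -0.6], [1.0, 1.5], [0.1, 0.1], [0.5, -0.3], [0.3, -0.7], [-0.5, 0.0]]
bar [[ 0.44847323 -0.00567608  0.106     ]]
slot [[ 0.52310997 -0.15935873  0.05      ]]
side [[332.49170265 224.30449867]] [[343.14867112 197.91029952]]
top [[274.47940758 257.45531483]] [[343.3478377  263.00411415]]
collar mid (array([0.52714406, 0.30901508, 0.01124576]), np.float64(0.05003778838519679)) (array([0.52556294, 0.30683186, 0.022     ]), np.float64(9.094947017729282e-13)) (array([0.52710769, 0.30883053, 0.011     ]), np.float64(0.0))
pylon (array([0.65917046, 0.40999607, 0.        ]), np.float64(0.3198895118598557))
```

The collar is the yellow ring at about (0.527, 0.309). The case fit leaves about 1 px residual: pose (0.582, -0.024), yaw -7.9°. Next I swing over towards the bar.

```bash
python3 -m creep '[{"translation":[-0.041,-0.009,0],"rot":[0,0,4.1],"jaw":0.023},{"translation":[-0.041,-0.009,0],"rot":[0,0,4.1],"jaw":0.023},{"translation":[-0.041,-0.009,0],"rot":[0,0,4.1],"jaw":0.023},{"translation":[-0.041,-0.009,0],"rot":[0,0,4.1],"jaw":0.023},{"translation":[-0.041,-0.009,0],"rot":[0,0,4.1],"jaw":0.023},{"translation":[-0.041,-0.009,0],"rot":[0,0,4.1],"jaw":0.023},{"translation":[-0.041,-0.009,0],"rot":[0,0,4.1],"jaw":0.023},{"translation":[-0.041,-0.009,0],"rot":[0,0,4.1],"jaw":0.023},{"translation":[-0.041,-0.009,0],"rot":[0,0,4.1],"jaw":0.023},{"translation":[-0.041,-0.009,0],"rot":[0,0,4.1],"jaw":0.023}]' 15
cat >> h.py <<'E'
POSE=(0.5822,-0.0242,-0.1375)
def barw(th): # bar centre, world
    c,s=np.cos(th),np.sin(th); return cw([.1-.235*c+.006*s,0,.1+.235*s+.006*c],POSE)[0]
def to(target,az=None):
    o=arm.observe(); R=Rot.from_rotvec(o["ee_rot"]).as_matrix()
    d=R.T@(np.array(target)-o["position"]); print("t",round(o["clock"],2),"pos",o["position"].round(4),"delta tool",d.round(4),"F",o["force"].round(2),"w",round(o["width"]*91.8,1))
    if az is not None:
        Rt=np.c_[[-np.sin(az),np.cos(az),0],[np.cos(az),np.sin(az),0],[0,0,-1]]
        print("rot deg",np.degrees(Rot.from_matrix(R.T@Rt).as_rotvec()).round(2),"delta in target axes",(Rt.T@(np.array(target)-o["position"])).round(4))
E
python3 -c "
from h import *
to(barw(0)+[0,0,.06],POSE[2]); print(arm.observe()['joints'].round(2))"
```

```text
clock: 1.93
position: [0.4524, 0.3018, 0.2409]
ee_rot: [1.504, 2.758, 0.001]
force: [0.8, 0.7, 0.1]
width: 0.322
t 1.93 pos [0.4524 0.3018 0.2409] delta tool [-0.2563 -0.1699  0.0748] F [0.81 0.72 0.08] w 29.6
rot deg [ 5.000e-02 -2.000e-02  4.068e+01] delta in target axes [-0.3051  0.0383  0.0749]
[-0.91  0.3   0.3   1.79 -0.1   1.06 -0.01]
```

```bash
python3 -m creep '[{"translation":[-0.0305,-0.0071,0.007],"rot":[0,0,4.07],"jaw":0.023},{"translation":[-0.0305,-0.0071,0.007],"rot":[0,0,4.07],"jaw":0.023},{"translation":[-0.0305,-0.0071,0.007],"rot":[0,0,4.07],"jaw":0.023},{"translation":[-0.0305,-0.0071,0.007],"rot":[0,0,4.07],"jaw":0.023},{"translation":[-0.0305,-0.0071,0.007],"rot":[0,0,4.07],"jaw":0.023},{"translation":[-0.0305,-0.0071,0.007],"rot":[0,0,4.07],"jaw":0.023},{"translation":[-0.0305,-0.0071,0.007],"rot":[0,0,4.07],"jaw":0.023},{"translation":[-0.0305,-0.0071,0.007],"rot":[0,0,4.07],"jaw":0.023},{"translation":[-0.0305,-0.0071,0.007],"rot":[0,0,4.07],"jaw":0.023},{"translation":[-0.0305,-0.0071,0.007],"rot":[0,0,4.07],"jaw":0.023},{"translation":[0,0,0],"rot":[0,0,0],"jaw":0.023},{"translation":[0,0,0],"rot":[0,0,0],"jaw":0.023}]' 15
python3 -c "
from h import *
to(barw(0)+[0,0,.002],POSE[2]); print(arm.observe()['joints'].round(2))"
```

```text
clock: 2.93
position: [0.4592, -0.0046, 0.1707]
ee_rot: [-2.369, -2.064, 0.0]
force: [0.7, 0.4, -0.1]
width: 0.248
t 2.93 pos [ 0.4592 -0.0046  0.1707] delta tool [-0.0025 -0.0105  0.0627] F [ 0.7   0.35 -0.08] w 22.8
rot deg [-0.02  0.    0.01] delta in target axes [-0.0025 -0.0105  0.0627]
[-0.55  0.26  0.55  2.08 -0.18  0.84 -0.03]
```

```bash
python3 -m creep '[{"translation":[-0.0025,-0.0105,0.015],"rot":[0,0,0],"jaw":0.023},{"translation":[0,0,0.02],"rot":[0,0,0],"jaw":0.023},{"translation":[0,0,0],"rot":[0,0,0],"jaw":0.023}]' 15
python3 -c "
from h import *
to(barw(0)+[0,0,.002],POSE[2])
a=snap('s1','side')[170:260,270:390]; b=snap('t1','top')[210:300,215:335]
cv2.imwrite('pics/c4.png',cv2.resize(np.hstack([a,b])[:,:,::-1],None,fx=3.3,fy=3.3,interpolation=cv2.INTER_CUBIC))"
```

```text
clock: 3.18
position: [0.4477, -0.0028, 0.1338]
ee_rot: [-2.361, -2.07, 0.004]
force: [-1.4, -0.4, 0.9]
width: 0.249
t 3.18 pos [ 0.4477 -0.0028  0.1338] delta tool [-0.0027  0.0012  0.0258] F [-1.42 -0.39  0.87] w 22.9
rot deg [-0.18  0.02  0.36] delta in target axes [-0.0027  0.0011  0.0258]
```

View pics/c4.png

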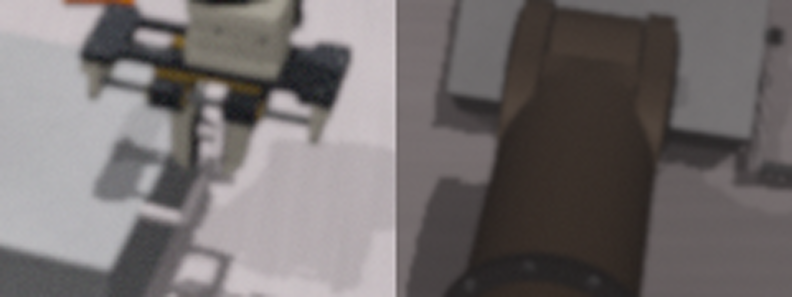

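The left half of the crop shows the fingers directly above the bar, one in front and one over the gap. I lower and pinch.

```bash
python3 -m creep '[{"translation":[0,0.001,0.013],"rot":[0,0,0],"jaw":0.023},{"translation":[0,0,0.013],"rot":[0,0,0],"jaw":0.023},{"translation":[0,0,0],"rot":[0,0,0],"jaw":0.023},{"translation":[0,0,0],"rot":[0,0,0],"jaw":0.023}]' 15
python3 -m creep '[{"translation":[0,0,0],"rot":[0,0,0],"jaw":0.006},{"translation":[0,0,0],"rot":[0,0,0],"jaw":0.006},{"translation":[0,0,0],"rot":[0,0,0],"jaw":0.006},{"translation":[0,0,0],"rot":[0,0,0],"jaw":0.006}]' 15
python3 -c "
from h import *
to(barw(0),POSE[2])"
```

```text
clock: 3.62
position: [0.4506, -0.0039, 0.1104]
ee_rot: [2.364, 2.069, 0.0]
force: [-0.7, 0.3, 0.3]
width: 0.249
clock: 3.95
position: [0.4504, -0.0041, 0.1105]
ee_rot: [2.365, 2.068, 0.002]
force: [-1.7, 0.7, 6.4]
width: 0.125
t 3.95 pos [ 0.4504 -0.0041  0.1105] delta tool [-0.0019 -0.0017  0.0045] F [-1.66  0.67  6.41] w 11.5
rot deg [ 0.05 -0.05  0.21] delta in target axes [-0.0019 -0.0017  0.0045]
```

```bash
python3 -c "
import numpy as np
th=np.r_[0,.03,np.arange(.08,1.06,.07),1.1,1.14,1.18]
y=-.235*np.cos(th)+.006*np.sin(th); z=.235*np.sin(th)+.006*np.cos(th)
for i in range(1,len(th)): print(round(th[i],3),round((y[i]-y[i-1])*1e3,1),round(-(z[i]-z[i-1])*1e3,1))"
```

```text
0.03 0.3 -7.0
0.08 0.9 -11.7
0.15 2.3 -16.3
0.22 3.4 -16.1
0.29 4.6 -15.8
0.36 5.6 -15.5
0.43 6.7 -15.0
0.5 7.8 -14.5
0.57 8.7 -13.9
0.64 9.7 -13.3
0.71 10.6 -12.6
0.78 11.5 -11.8
0.85 12.3 -11.0
0.92 13.0 -10.1
0.99 13.7 -9.2
1.1 22.7 -12.4
1.14 8.6 -3.9
1.18 8.7 -3.5
```

```bash
python3 -m creep '[{"translation":[0,0.0003,-0.007],"rot":[0,0,0],"jaw":0.006},{"translation":[0,0.0009,-0.0117],"rot":[0,0,0],"jaw":0.006},{"translation":[0,0.0023,-0.0163],"rot":[0,0,0],"jaw":0.006},{"translation":[0,0.0034,-0.0161],"rot":[0,0,0],"jaw":0.006},{"translation":[0,0,0],"rot":[0,0,0],"jaw":0.006}]' 20
python3 -c "
from h import *
to(barw(.22),POSE[2])"
```

```text
clock: 4.37
position: [0.4574, -0.0052, 0.1631]
ee_rot: [2.365, 2.068, 0.002]
force: [-0.7, -1.1, -4.0]
width: 0.122
t 4.37 pos [ 0.4574 -0.0052  0.1631] delta tool [-0.0017 -0.0018  0.006 ] F [-0.71 -1.1  -4.03] w 11.2
rot deg [ 0.06 -0.06  0.19] delta in target axes [-0.0017 -0.0017  0.006 ]
```

```bash
python3 -m creep '[{"translation":[0,0.0046,-0.0158],"rot":[0,0,0],"jaw":0.006},{"translation":[0,0.0056,-0.0155],"rot":[0,0,0],"jaw":0.006},{"translation":[0,0.0067,-0.015],"rot":[0,0,0],"jaw":0.006},{"translation":[0,0.0078,-0.0145],"rot":[0,0,0],"jaw":0.006},{"translation":[0,0.0087,-0.0139],"rot":[0,0,0],"jaw":0.006},{"translation":[0,0.0097,-0.0133],"rot":[0,0,0],"jaw":0.006},{"translation":[0,0.0106,-0.0126],"rot":[0,0,0],"jaw":0.006},{"translation":[0,0.0115,-0.0118],"rot":[0,0,0],"jaw":0.006},{"translation":[0,0.0123,-0.011],"rot":[0,0,0],"jaw":0.006},{"translation":[0,0,0],"rot":[0,0,0],"jaw":0.006}]' 20
python3 -c "
from h import *
to(barw(.85),POSE[2])"
```

```text
clock: 5.2
position: [0.5309, -0.0157, 0.286]
ee_rot: [-2.361, -2.063, 0.006]
force: [-26.3, 3.0, 27.3]
width: 0.123
t 5.2 pos [ 0.5309 -0.0157  0.286 ] delta tool [-0.0014  0.0014  0.0055] F [-26.25   3.05  27.29] w 11.3
rot deg [-0.42 -0.06  0.18] delta in target axes [-0.0014  0.0013  0.0055]
```

There is about 38 N radially outward on the tool, which isn't expected. I'll look before going on.

```bash
python3 -c "
from h import *
a=snap('s2','side')[110:260,240:400]; b=snap('t2','top')[150:300,215:375]
cv2.imwrite('pics/c5.png',cv2.resize(np.hstack([a,b])[:,:,::-1],None,fx=2.5,fy=2.5,interpolation=cv2.INTER_CUBIC))
cv2.imwrite('pics/c6.png',cv2.resize(a[:,:,::-1],None,fx=4,fy=4,interpolation=cv2.INTER_CUBIC))
to(barw(.85),POSE[2]);print(arm.observe()['ft_torque'])"
```

```text
t 5.3 pos [ 0.5294 -0.0155  0.2847] delta tool [-0.0014  0.003   0.0041] F [-25.36   2.15  24.1 ] w 11.2
rot deg [-0.52 -0.06  0.18] delta in target axes [-0.0014  0.0029  0.0042]
[ 0.48326669  5.71367594 -0.00587147]
```

View pics/c6.png

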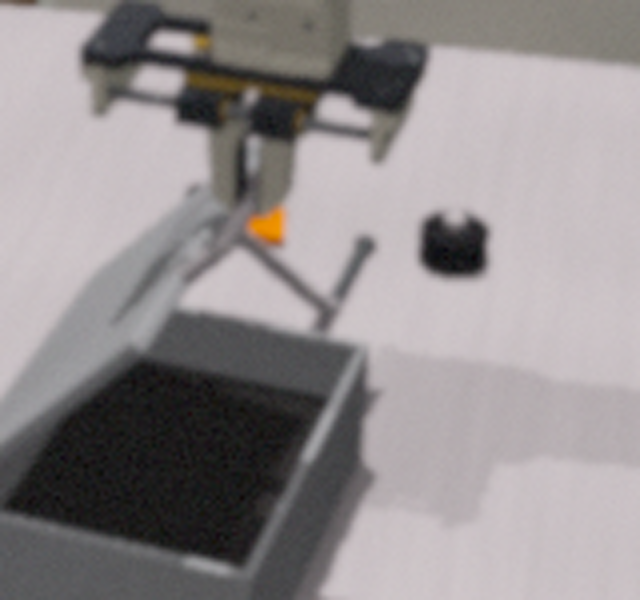

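```bash
python3 -m creep '[{"translation":[0,-0.001,-0.0012],"rot":[4,0,0],"jaw":0.006},{"translation":[0,-0.001,-0.0012],"rot":[4,0,0],"jaw":0.006},{"translation":[0,0,0],"rot":[0,0,0],"jaw":0.006}]' 12
python3 -c "
from h import *
to(barw(.85),POSE[2]);print(arm.observe()['ft_torque'])"
```

```text
clock: 5.55
position: [0.531, -0.0158, 0.2858]
ee_rot: [-2.281, -1.993, 0.148]
force: [-9.0, 1.6, 6.0]
width: 0.124
t 5.55 pos [ 0.531  -0.0158  0.2858] delta tool [-0.0013  0.002   0.0051] F [-9.    1.58  5.98] w 11.4
rot deg [-8.41  0.1   0.17] delta in target axes [-0.0013  0.0013  0.0053]
[0.17268708 1.87278428 0.01098258]
```

```bash
python3 -m creep '[{"translation":[0,0.0112,-0.0121],"rot":[3,0,0],"jaw":0.006},{"translation":[0,0.0114,-0.0119],"rot":[3,0,0],"jaw":0.006},{"translation":[0,0,0],"rot":[0,0,0],"jaw":0.006}]' 12
cat >> h.py <<'E'
def chk():
    o=arm.observe(); p=o["position"]-[.4504,-.0041,.1105]; c,s=np.cos(POSE[2]),np.sin(POSE[2])
    b=np.array([c*p[0]+s*p[1]-.135, p[2]+.106])-[.1,.1]; 
    R=Rot.from_rotvec(o["ee_rot"]).as_matrix(); phi=np.arcsin(-R[2,1])
    # tool pivot offset: bar 4.5mm beyond TCP along z
    th=np.arctan2(b[1],-b[0])-.0255
    F=o["force"]; fx=c*F[0]+s*F[1]; 
    print("t",round(o["clock"],2),"th",th.round(3),"r",np.hypot(*b).round(4),"phi",np.degrees(phi).round(1),"F tang(opening+)",round(fx*np.sin(th)+F[2]*np.cos(th),1),"rad(out+)",round(-fx*np.cos(th)+F[2]*np.sin(th),1),"w",round(o["width"]*91.8,1),"Ty",o["ft_torque"][1].round(2))
E
python3 -c "
from h import *
chk()"
```

```text
clock: 5.8
position: [0.559, -0.0197, 0.3065]
ee_rot: [-2.219, -1.938, 0.244]
force: [-6.7, 0.4, 5.0]
width: 0.127
t 5.8 th 0.99 r 0.2377 phi 14.2 F tang(opening+) -2.8 rad(out+) 7.9 w 11.6 Ty 1.15
```

```bash
python3 -m creep '[{"translation":[0,0.0082,-0.0085],"rot":[2,0,0],"jaw":0.006},{"translation":[0,0.0083,-0.0083],"rot":[2,0,0],"jaw":0.006},{"translation":[0,0.0085,-0.0082],"rot":[2,0,0],"jaw":0.006},{"translation":[0,0,0],"rot":[0,0,0],"jaw":0.006}]' 12
python3 -c "
from h import *
chk()"
```

```text
clock: 6.13
position: [0.5895, -0.024, 0.3228]
ee_rot: [-2.154, -1.881, 0.336]
force: [-1.2, -1.4, 0.2]
width: 0.123
t 6.13 th 1.137 r 0.2378 phi 20.1 F tang(opening+) -0.8 rad(out+) 0.6 w 11.3 Ty 0.0
```

```bash
python3 -m creep '[{"translation":[0,0.003,-0.0026],"rot":[0,0,0],"jaw":0.006},{"translation":[0,0.003,-0.0026],"rot":[0,0,0],"jaw":0.006},{"translation":[0,0.003,-0.0026],"rot":[0,0,0],"jaw":0.006},{"translation":[0,0,0],"rot":[0,0,0],"jaw":0.006}]' 12
python3 -c "
from h import *
chk()"
```

```text
clock: 6.47
position: [0.5999, -0.0254, 0.3275]
ee_rot: [-2.156, -1.883, 0.332]
force: [2.3, -6.2, -9.3]
width: 0.13
t 6.47 th 1.185 r 0.2383 phi 19.9 F tang(opening+) -0.6 rad(out+) -9.8 w 12.0 Ty -1.25
```

```bash
python3 -m creep '[{"translation":[0,0.0015,-0.0013],"rot":[0,0,0],"jaw":0.006},{"translation":[0,0.0015,-0.0013],"rot":[0,0,0],"jaw":0.006},{"translation":[0,0,0],"rot":[0,0,0],"jaw":0.006}]' 12
python3 -c "
from h import *
chk()"
```

```text
clock: 6.72
position: [0.6033, -0.0259, 0.3289]
ee_rot: [-2.156, -1.882, 0.332]
force: [0.8, -5.0, -9.3]
width: 0.124
t 6.72 th 1.201 r 0.2384 phi 19.9 F tang(opening+) -2.0 rad(out+) -9.2 w 11.4 Ty -1.29
```

```bash
python3 -m creep '[{"translation":[0.0002,0.0019,-0.0009],"rot":[0,0,0],"jaw":0.006},{"translation":[0.0002,0.0018,-0.001],"rot":[0,0,0],"jaw":0.006},{"translation":[0,0,0],"rot":[0,0,0],"jaw":0.006}]' 10
python3 -c "
from h import *
chk()"
```

```text
clock: 6.97
position: [0.607, -0.0263, 0.3302]
ee_rot: [-2.156, -1.882, 0.332]
force: [-0.5, -5.5, -2.7]
width: 0.125
t 6.97 th 1.217 r 0.2385 phi 19.9 F tang(opening+) -0.7 rad(out+) -2.6 w 11.5 Ty -0.31
```

```bash
python3 -m creep '[{"translation":[0,0.0018,-0.001],"rot":[0,0,0],"jaw":0.006},{"translation":[0,0,0],"rot":[0,0,0],"jaw":0.006}]' 10
python3 -c "
from h import *
chk()"
```

```text
clock: 7.13
position: [0.6089, -0.0266, 0.3309]
ee_rot: [-2.156, -1.882, 0.332]
force: [-1.5, -5.7, -0.8]
width: 0.126
t 7.13 th 1.226 r 0.2385 phi 19.9 F tang(opening+) -0.9 rad(out+) -0.5 w 11.5 Ty 0.05
```

```bash
python3 -m creep '[{"translation":[0,0.0016,-0.0011],"rot":[0,0,0],"jaw":0.006},{"translation":[0,0,0],"rot":[0,0,0],"jaw":0.006}]' 10
python3 -c "
from h import *
chk()"
```

```text
clock: 7.3
position: [0.6107, -0.0269, 0.3316]
ee_rot: [-2.156, -1.882, 0.332]
force: [-2.4, -5.3, -0.1]
width: 0.128
t 7.3 th 1.234 r 0.2385 phi 19.9 F tang(opening+) -1.5 rad(out+) 0.4 w 11.7 Ty 0.14
```

```bash
python3 -m creep '[{"translation":[0.0002,0.0016,-0.0011],"rot":[0,0,0],"jaw":0.006},{"translation":[0,0,0],"rot":[0,0,0],"jaw":0.006}]' 10
python3 -c "
from h import *
chk()"
```

```text
clock: 7.47
position: [0.6126, -0.0271, 0.3322]
ee_rot: [-2.157, -1.882, 0.332]
force: [-1.9, -5.8, 1.3]
width: 0.124
t 7.47 th 1.242 r 0.2386 phi 19.9 F tang(opening+) -0.7 rad(out+) 1.6 w 11.4 Ty 0.25
```

```bash
python3 -m creep '[{"translation":[0.0002,0.0016,-0.0011],"rot":[0,0,0],"jaw":0.006},{"translation":[0,0,0],"rot":[0,0,0],"jaw":0.006}]' 10
python3 -c "
from h import *
chk()"
```

```text
clock: 7.63
position: [0.6145, -0.0273, 0.3328]
ee_rot: [-2.157, -1.882, 0.332]
force: [-1.6, -5.8, 2.0]
width: 0.124
t 7.63 th 1.251 r 0.2386 phi 19.9 F tang(opening+) -0.1 rad(out+) 2.1 w 11.4 Ty 0.26
```

```bash
python3 -m creep '[{"translation":[-0.0006,0.0016,-0.0011],"rot":[0,0,0],"jaw":0.006},{"translation":[0,0,0],"rot":[0,0,0],"jaw":0.006}]' 10
python3 -c "
from h import *
chk()"
```

```text
clock: 7.8
position: [0.6165, -0.0275, 0.3334]
ee_rot: [-2.156, -1.883, 0.331]
force: [0.3, -5.3, 4.8]
width: 0.126
t 7.8 th 1.26 r 0.2385 phi 19.9 F tang(opening+) 2.4 rad(out+) 4.2 w 11.5 Ty 0.25
```

```bash
python3 -m creep '[{"translation":[-0.0006,0.0016,-0.0011],"rot":[0,0,0],"jaw":0.006},{"translation":[0,0,0],"rot":[0,0,0],"jaw":0.006}]' 10
python3 -c "
from h import *
chk()"
```

```text
clock: 7.97
position: [0.6177, -0.0277, 0.3338]
ee_rot: [-2.154, -1.882, 0.332]
force: [-5.1, -3.3, 5.3]
width: 0.127
t 7.97 th 1.265 r 0.2386 phi 20.0 F tang(opening+) -2.8 rad(out+) 6.5 w 11.6 Ty 1.31
```

```bash
python3 -m creep '[{"translation":[-0.0003,0.0007,-0.0008],"rot":[0,0,0],"jaw":0.006},{"translation":[0,0,0],"rot":[0,0,0],"jaw":0.006}]' 10
python3 -c "
from h import *
chk()"
```

```text
clock: 8.13
position: [0.6183, -0.0278, 0.334]
ee_rot: [-2.153, -1.881, 0.333]
force: [-5.9, -1.7, 4.1]
width: 0.126
t 8.13 th 1.268 r 0.2386 phi 20.1 F tang(opening+) -4.1 rad(out+) 5.6 w 11.6 Ty 1.36
```

```bash
python3 -m creep '[{"translation":[0,0.0007,-0.0008],"rot":[0,0,0],"jaw":0.006},{"translation":[0,0,0],"rot":[0,0,0],"jaw":0.006},{"translation":[0,0,0],"rot":[0,0,0],"jaw":0.006}]' 10
python3 -c "
from h import *
chk()"
```

```text
clock: 8.38
position: [0.6189, -0.0279, 0.3341]
ee_rot: [-2.152, -1.881, 0.334]
force: [-6.9, -2.3, 2.7]
width: 0.121
t 8.38 th 1.27 r 0.2386 phi 20.1 F tang(opening+) -5.4 rad(out+) 4.5 w 11.1 Ty 1.39
```

```bash
python3 -m creep '[{"translation":[0,0.0006,-0.0006],"rot":[0,0,0],"jaw":0.006},{"translation":[0,0,0],"rot":[0,0,0],"jaw":0.006},{"translation":[0,0,0],"rot":[0,0,0],"jaw":0.006}]' 10
python3 -c "
from h import *
chk()"
```

```text
clock: 8.63
position: [0.6194, -0.028, 0.3343]
ee_rot: [-2.152, -1.88, 0.334]
force: [-7.5, -3.6, 1.2]
width: 0.124
t 8.63 th 1.273 r 0.2386 phi 20.2 F tang(opening+) -6.3 rad(out+) 3.2 w 11.4 Ty 1.53
```

```bash
python3 -c "
from h import *
a=snap('s3','side')[70:270,210:400]; b=snap('t3','top')[120:290,215:385]
cv2.imwrite('pics/c7.png',cv2.resize(a[:,:,::-1],None,fx=3,fy=3,interpolation=cv2.INTER_CUBIC))
cv2.imwrite('pics/c8.png',cv2.convertScaleAbs(cv2.resize(b[:,:,::-1],None,fx=3.5,fy=3.5,interpolation=cv2.INTER_CUBIC),alpha=1.8))
chk()"
```

```text
t 8.73 th 1.273 r 0.2387 phi 20.2 F tang(opening+) -6.5 rad(out+) 3.5 w 11.9 Ty 1.48
```

View pics/c7.png

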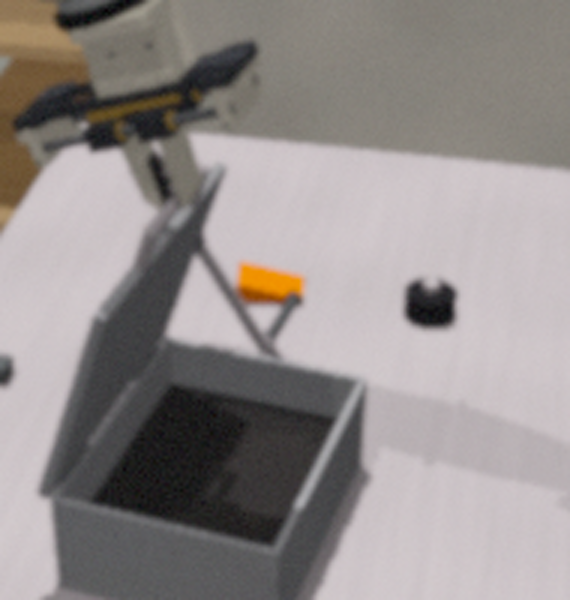

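View pics/c8.png

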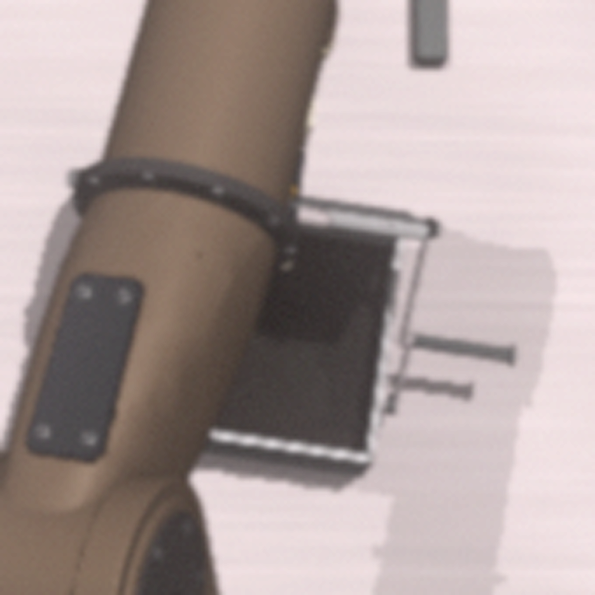

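```bash
cat >> h.py <<'E'
def tocase(X):
    a=POSE[2]; d=np.array(X)-[POSE[0],POSE[1],0]; c,s=np.cos(a),np.sin(a); return np.array([c*d[0]+s*d[1],-s*d[0]+c*d[1],d[2]])
def pin(th): c,s=np.cos(th),np.sin(th); return np.array([.1-.109*c+.006*s,.1+.109*s+.006*c])
E
python3 -c "
from h import *
X,e=tri([('top',(362.1,221.1)),('side',(309,170))]); print(X,e,tocase(X))
for d in(-.008,0,.008):
  F=np.array([-.04,.05+d])
  for th in (1.2,1.25,1.27,1.3,1.35,1.4): print(d,th,np.hypot(*(pin(th)-F)).round(4),'straight knee',(F+.075*(pin(th)-F)/np.hypot(*(pin(th)-F))).round(4))
for n,l in (('top',None),('side',None)):
  print(n,[(round(d['score'],2),np.round(d['location'],1)) for d in optics.pinpoint(n,'stay_grip')])
"
```

```text
[ 0.55392165 -0.25489333  0.10202669] 0.6947762060092373 [ 0.00360902 -0.23239202  0.10202669]
-0.008 1.2 0.1935 straight knee [0.0011 0.1047]
-0.008 1.25 0.1977 straight knee [0.0022 0.104 ]
-0.008 1.27 0.1993 straight knee [0.0027 0.1037]
-0.008 1.3 0.2018 straight knee [0.0034 0.1032]
-0.008 1.35 0.2057 straight knee [0.0045 0.1024]
-0.008 1.4 0.2096 straight knee [0.0056 0.1016]
0 1.2 0.1868 straight knee [0.0026 0.1117]
0 1.25 0.1911 straight knee [0.0037 0.111 ]
0 1.27 0.1928 straight knee [0.0041 0.1106]
0 1.3 0.1953 straight knee [0.0048 0.1102]
0 1.35 0.1993 straight knee [0.0059 0.1093]
0 1.4 0.2033 straight knee [0.007  0.1084]
0.008 1.2 0.1803 straight knee [0.0041 0.1186]
0.008 1.25 0.1847 straight knee [0.0052 0.1178]
0.008 1.27 0.1864 straight knee [0.0056 0.1175]
0.008 1.3 0.1889 straight knee [0.0063 0.117 ]
0.008 1.35 0.1931 straight knee [0.0074 0.1161]
0.008 1.4 0.1971 straight knee [0.0085 0.1152]
top [(0.79, array([350.4, 219.9]))]
side [(0.84, array([305., 178.]))]
```

```bash
python3 -m creep '[{"translation":[0,0.0007,-0.0006],"rot":[0,0,0],"jaw":0.006},{"translation":[0,0,0],"rot":[0,0,0],"jaw":0.006},{"translation":[0,0,0],"rot":[0,0,0],"jaw":0.006}]' 10
python3 -c "
from h import *
chk()
r=[]
for n in ('top','side'):
  snap('x4'+n,n); l=optics.pinpoint(n,'stay_grip')[0]; print(n,l['score'],l['location']); r.append((n,l['location']))
X,e=tri(r);print(tocase(X),e)
"
```

```text
clock: 9.08
position: [0.62, -0.028, 0.3345]
ee_rot: [-2.151, -1.88, 0.335]
force: [-9.0, -2.6, 1.2]
width: 0.126
t 9.08 th 1.275 r 0.2387 phi 20.2 F tang(opening+) -7.9 rad(out+) 3.7 w 11.6 Ty 1.73
top 0.46 [352.0, 214.9]
side 0.68 [305.1, 175.7]
[ 0.0119826  -0.20253138  0.09992177] 2.652819640914174
```

```bash
python3 -c "
import cv2,numpy as np
a=cv2.imread('pics/t3.png')[170:250,310:390];b=cv2.imread('pics/x4top.png')[170:250,310:390]
c=cv2.imread('pics/s3.png')[150:210,270:350];d=cv2.imread('pics/x4side.png')[150:210,270:350]
r=lambda i:cv2.resize(i,(390,290),interpolation=cv2.INTER_CUBIC)
cv2.imwrite('pics/c9.png',np.vstack([np.hstack([r(cv2.convertScaleAbs(a,alpha=1.8)),r(cv2.convertScaleAbs(b,alpha=1.8))]),np.hstack([r(c),r(d)])]))"
```

```text
(no output)
```

View pics/c9.png

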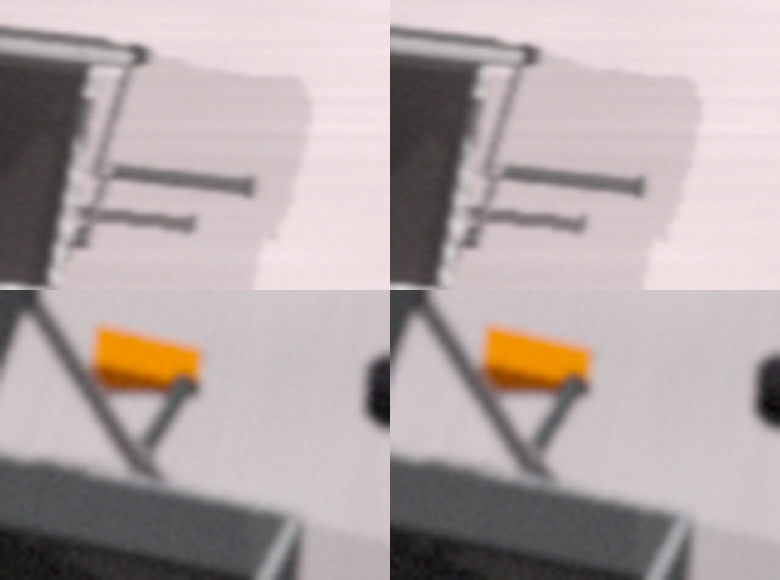

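The picture is unchanged. The knee is almost straight but hasn't dropped over yet, so I press slightly more.

```bash
python3 -m creep '[{"translation":[0,0.0007,-0.0006],"rot":[0,0,0],"jaw":0.006},{"translation":[0,0,0],"rot":[0,0,0],"jaw":0.006},{"translation":[0,0,0],"rot":[0,0,0],"jaw":0.006}]' 10
python3 -c "
from h import *
chk()"
```

```text
clock: 9.53
position: [0.6205, -0.0281, 0.3347]
ee_rot: [-2.151, -1.879, 0.336]
force: [-11.2, -2.8, 0.2]
width: 0.132
t 9.53 th 1.277 r 0.2387 phi 20.3 F tang(opening+) -10.1 rad(out+) 3.3 w 12.1 Ty 1.95
```

```bash
python3 -m creep '[{"translation":[0,0.0007,-0.0005],"rot":[0,0,0],"jaw":0.006},{"translation":[0,0,0],"rot":[0,0,0],"jaw":0.006},{"translation":[0,0,0],"rot":[0,0,0],"jaw":0.006},{"translation":[0,0,0],"rot":[0,0,0],"jaw":0.006}]' 10
python3 -c "
from h import *
chk()
for n in ('top','side'): snap('x5'+n,n)
a=cv2.imread('pics/t3.png')[170:250,310:390];b=cv2.imread('pics/x5top.png')[170:250,310:390]
c=cv2.imread('pics/s3.png')[150:210,270:350];d=cv2.imread('pics/x5side.png')[150:210,270:350]
r=lambda i:cv2.resize(i,(390,290),interpolation=cv2.INTER_CUBIC)
cv2.imwrite('pics/c10.png',np.vstack([np.hstack([r(cv2.convertScaleAbs(a,alpha=1.8)),r(cv2.convertScaleAbs(b,alpha=1.8))]),np.hstack([r(c),r(d)])]))"
```

```text
clock: 9.87
position: [0.6211, -0.0282, 0.3349]
ee_rot: [-2.15, -1.878, 0.337]
force: [-10.3, -2.8, -0.3]
width: 0.124
t 9.87 th 1.28 r 0.2387 phi 20.3 F tang(opening+) -9.5 rad(out+) 2.5 w 11.4 Ty 2.21
```

View pics/c10.png

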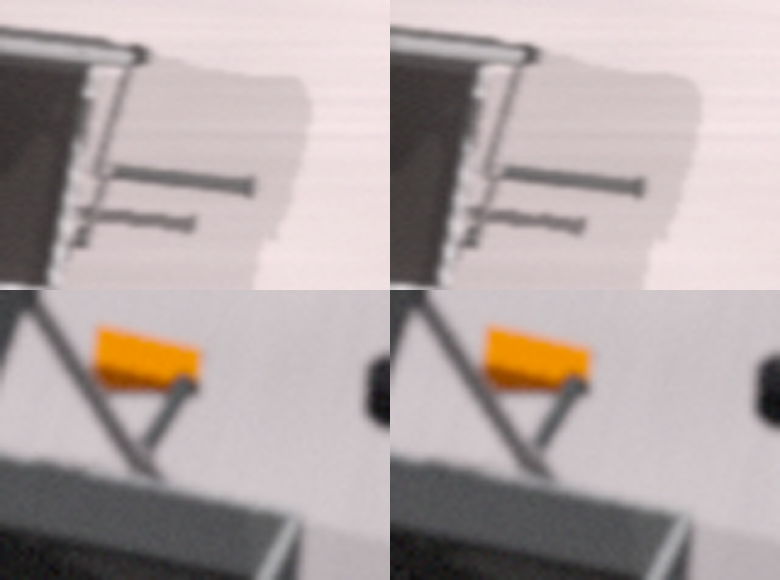

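```bash
python3 -m creep '[{"translation":[0,-0.002,0.0015],"rot":[0,0,0],"jaw":0.006},{"translation":[0,-0.002,0.0015],"rot":[0,0,0],"jaw":0.006},{"translation":[0,-0.002,0.0015],"rot":[0,0,0],"jaw":0.006},{"translation":[0,0,0],"rot":[0,0,0],"jaw":0.006}]' 10
python3 -c "
from h import *
chk()
for n in ('top','side'): snap('x6'+n,n)
a=cv2.imread('pics/t3.png')[170:250,310:390];b=cv2.imread('pics/x6top.png')[170:250,310:390]
c=cv2.imread('pics/s3.png')[150:210,270:350];d=cv2.imread('pics/x6side.png')[150:210,270:350]
r=lambda i:cv2.resize(i,(390,290),interpolation=cv2.INTER_CUBIC)
cv2.imwrite('pics/c11.png',np.vstack([np.hstack([r(cv2.convertScaleAbs(a,alpha=1.8)),r(cv2.convertScaleAbs(b,alpha=1.8))]),np.hstack([r(c),r(d)])]))"
```

```text
clock: 10.3
position: [0.6157, -0.0274, 0.3332]
ee_rot: [-2.153, -1.882, 0.332]
force: [-3.3, -3.8, 2.0]
width: 0.125
t 10.3 th 1.256 r 0.2387 phi 20.0 F tang(opening+) -1.9 rad(out+) 2.8 w 11.5 Ty 0.53
```

View pics/c11.png

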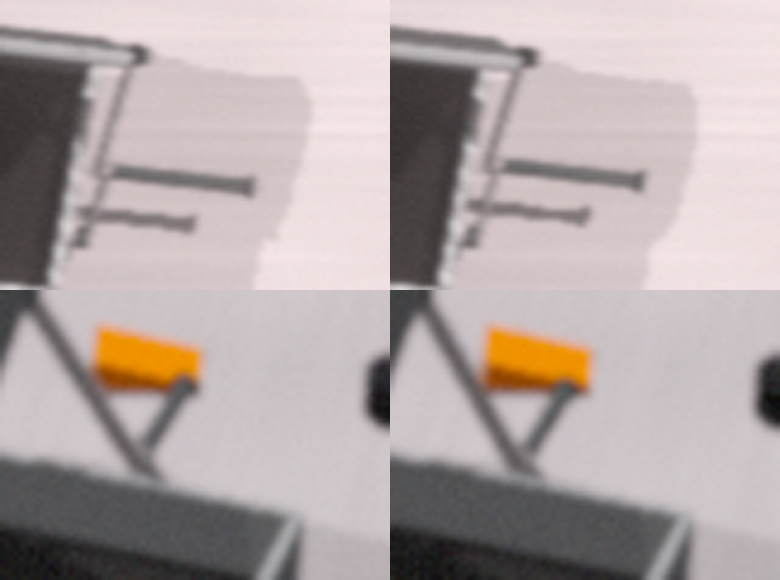

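Easing back moved the knee to the rear (handle tip 383→372 in the side crop), so it is over centre. I ease on down to the lock.

```bash
python3 -m creep '[{"translation":[0,-0.0016,0.0012],"rot":[0,0,0],"jaw":0.006},{"translation":[0,-0.0016,0.0012],"rot":[0,0,0],"jaw":0.006},{"translation":[0,0,0],"rot":[0,0,0],"jaw":0.006}]' 10
python3 -c "
from h import *
chk()"
```

```text
clock: 10.65
position: [0.6131, -0.027, 0.3323]
ee_rot: [-2.155, -1.884, 0.33]
force: [-0.5, -3.2, 6.3]
width: 0.122
t 10.65 th 1.244 r 0.2385 phi 19.9 F tang(opening+) 2.0 rad(out+) 6.0 w 11.2 Ty 0.09
```

```bash
python3 -m creep '[{"translation":[0,-0.0016,0.0012],"rot":[0,0,0],"jaw":0.006},{"translation":[0,0,0],"rot":[0,0,0],"jaw":0.006}]' 10
python3 -c "
from h import *
chk()"
```

```text
clock: 10.82
position: [0.612, -0.0269, 0.3319]
ee_rot: [-2.156, -1.885, 0.328]
force: [2.5, -3.9, 6.3]
width: 0.125
t 10.82 th 1.239 r 0.2385 phi 19.7 F tang(opening+) 4.9 rad(out+) 4.9 w 11.5 Ty -0.61
```

```bash
python3 -m creep '[{"translation":[0,0.0016,-0.0012],"rot":[0,0,0],"jaw":0.006},{"translation":[0,0,0],"rot":[0,0,0],"jaw":0.024},{"translation":[0,0,0],"rot":[0,0,0],"jaw":0.024},{"translation":[0,0,0],"rot":[0,0,0],"jaw":0.024},{"translation":[0,0,0],"rot":[0,0,0],"jaw":0.024},{"translation":[0,0,0],"rot":[0,0,0],"jaw":0.024}]' 10
python3 -c "
from h import *
chk(); print(arm.observe()['force'])"
```

```text
clock: 11.32
position: [0.6127, -0.0265, 0.3313]
ee_rot: [-2.152, -1.883, 0.332]
force: [-0.5, -0.2, -0.4]
width: 0.261
t 11.32 th 1.241 r 0.2377 phi 20.0 F tang(opening+) -0.5 rad(out+) -0.2 w 23.9 Ty -0.37
[-0.46012371 -0.2149562  -0.36437775]
```

Zero force and the jaws are open. I withdraw along the tool axis.

```bash
python3 -m creep '[{"translation":[0,0,-0.015],"rot":[0,0,0],"jaw":0.024},{"translation":[0,0,-0.02],"rot":[0,0,0],"jaw":0.024},{"translation":[0,0,-0.025],"rot":[0,0,0],"jaw":0.024},{"translation":[0,0,-0.025],"rot":[0,0,0],"jaw":0.06},{"translation":[0,0,0],"rot":[0,0,0],"jaw":0.06},{"translation":[0,0,0],"rot":[0,0,0],"jaw":0.06},{"translation":[0,0,0],"rot":[0,0,0],"jaw":0.06},{"translation":[0,0,0],"rot":[0,0,0],"jaw":0.06},{"translation":[0,0,0],"rot":[0,0,0],"jaw":0.06}]' 10
python3 -c "
from h import *
chk(); print(arm.observe()['force'])
a=snap('s7','side')[70:270,210:400]; b=snap('t7','top')[120:290,215:385]
cv2.imwrite('pics/c12.png',cv2.resize(a[:,:,::-1],None,fx=3,fy=3,interpolation=cv2.INTER_CUBIC))
az=POSE[2]+np.pi/2
X=(.527,.309,.24); to(X,az)"
```

```text
clock: 12.07
position: [0.6409, -0.0305, 0.4107]
ee_rot: [-2.152, -1.881, 0.334]
force: [0.1, -0.1, 0.5]
width: 0.632
t 12.07 th 1.407 r 0.3091 phi 20.1 F tang(opening+) 0.2 rad(out+) 0.5 w 58.1 Ty -0.31
[ 0.08523613 -0.09411919  0.48986563]
t 12.17 pos [ 0.6411 -0.0306  0.411 ] delta tool [ 0.3213 -0.0901  0.215 ] F [-0.73  0.33  0.62] w 59.5
rot deg [-15.77 -15.72 -88.79] delta in target axes [0.1596 0.3207 0.171 ]
```

View pics/c12.png

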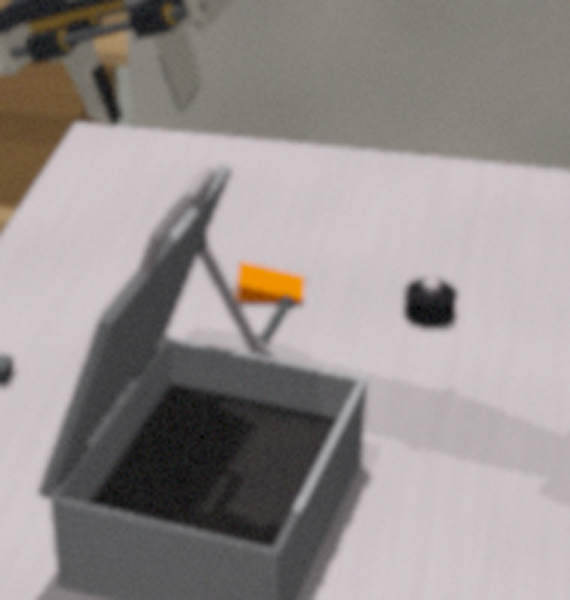

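The lid stands open by itself (bar at (215,180) in the crop, knee to the rear). Next, the collar.

```bash
python3 -m creep '[{"translation":[0.03,0,0],"rot":[-6.7,0,0],"jaw":0.075},{"translation":[0.03,0,0],"rot":[-6.7,0,0],"jaw":0.075},{"translation":[0.03,0,0],"rot":[-6.7,0,0],"jaw":0.075},{"translation":[0.032,-0.023,0],"rot":[0,0,0],"jaw":0.075},{"translation":[0.032,-0.023,0],"rot":[0,0,0],"jaw":0.075},{"translation":[0.032,-0.023,0],"rot":[0,0,0],"jaw":0.075},{"translation":[0.032,-0.023,0.02],"rot":[0,0,0],"jaw":0.075},{"translation":[0.032,-0.023,0.03],"rot":[0,0,0],"jaw":0.075},{"translation":[0.032,-0.023,0.03],"rot":[0,0,0],"jaw":0.075},{"translation":[0.032,-0.023,0.03],"rot":[0,0,0],"jaw":0.075}]' 20
python3 -m creep '[{"translation":[0,0,0.01],"rot":[0,0,-7],"jaw":0.075},{"translation":[0,0,0.01],"rot":[0,0,-7],"jaw":0.075},{"translation":[0,0,0.01],"rot":[0,0,-7],"jaw":0.075},{"translation":[0,0,0.01],"rot":[0,0,-7],"jaw":0.075},{"translation":[0,0,0.01],"rot":[0,0,-7],"jaw":0.075},{"translation":[0,0,0.01],"rot":[0,0,-7],"jaw":0.075},{"translation":[0,0,0],"rot":[0,0,-7],"jaw":0.075},{"translation":[0,0,0],"rot":[0,0,-7],"jaw":0.075},{"translation":[0,0,0],"rot":[0,0,-7],"jaw":0.075},{"translation":[0,0,0],"rot":[0,0,-7],"jaw":0.075},{"translation":[0,0,0],"rot":[0,0,-7],"jaw":0.075},{"translation":[0,0,0],"rot":[0,0,-7],"jaw":0.075}]' 20
python3 -c "
from h import *
to((.527,.309,.06),POSE[2]+np.pi/2); print(arm.observe()['joints'].round(2))"
```

```text
clock: 13.0
position: [0.5324, 0.2847, 0.3159]
ee_rot: [2.364, 2.068, 0.003]
force: [1.1, 1.2, -0.6]
width: 0.819
clock: 14.0
position: [0.5336, 0.2831, 0.2565]
ee_rot: [0.364, 3.119, -0.001]
force: [-0.4, -0.1, 1.1]
width: 0.817
t 14.0 pos [0.5336 0.2831 0.2565] delta tool [0.0126 0.0237 0.1965] F [-0.41 -0.11  1.1 ] w 75.0
rot deg [-0.02  0.08 -5.44] delta in target axes [0.0101 0.0247 0.1965]
[-0.69  0.39  0.16  1.61 -0.07  1.14  0.82]
```

```bash
python3 -m creep '[{"translation":[0.0101,0.0247,0.03],"rot":[0,0,-5.4],"jaw":0.075},{"translation":[0,0,0.04],"rot":[0,0,0],"jaw":0.075},{"translation":[0,0,0.04],"rot":[0,0,0],"jaw":0.075},{"translation":[0,0,0.04],"rot":[0,0,0],"jaw":0.075},{"translation":[0,0,0.03],"rot":[0,0,0],"jaw":0.075},{"translation":[0,0,0],"rot":[0,0,0],"jaw":0.075},{"translation":[0,0,0],"rot":[0,0,0],"jaw":0.075}]' 20
python3 -c "
from h import *
to((.527,.309,.018),POSE[2]+np.pi/2); snap('s8','side')
a=cv2.imread('pics/s8.png')[270:390,200:360]
cv2.imwrite('pics/c13.png',cv2.resize(a,None,fx=4,fy=4,interpolation=cv2.INTER_CUBIC))"
```

```text
clock: 14.58
position: [0.5293, 0.3089, 0.0758]
ee_rot: [-0.227, -3.132, 0.004]
force: [0.4, 0.0, 1.0]
width: 0.818
t 14.58 pos [0.5293 0.3089 0.0758] delta tool [ 0.0023 -0.0001  0.0578] F [0.36 0.04 0.97] w 75.1
rot deg [-0.14 -0.05 -0.4 ] delta in target axes [ 0.0023 -0.0003  0.0578]
```

View pics/c13.png

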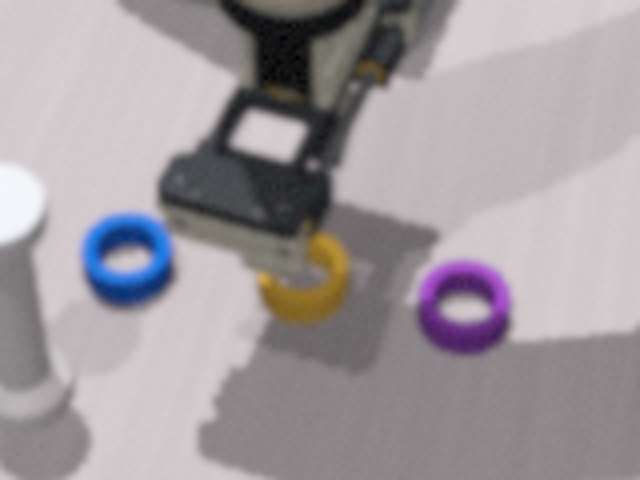

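The gripper is over the yellow ring, which sits at (305,275) in the crop, with the neighbours well clear. I lower and grip.

```bash
python3 -m creep '[{"translation":[0.0023,0,0.025],"rot":[0,0,0],"jaw":0.075},{"translation":[0,0,0.025],"rot":[0,0,0],"jaw":0.075},{"translation":[0,0,0.0078],"rot":[0,0,0],"jaw":0.075},{"translation":[0,0,0],"rot":[0,0,0],"jaw":0.075},{"translation":[0,0,0],"rot":[0,0,0],"jaw":0.045},{"translation":[0,0,0],"rot":[0,0,0],"jaw":0.045},{"translation":[0,0,0],"rot":[0,0,0],"jaw":0.045},{"translation":[0,0,0],"rot":[0,0,0],"jaw":0.045},{"translation":[0,0,0],"rot":[0,0,0],"jaw":0.045}]' 20
python3 -c "
from h import *
to((.527,.309,.018),POSE[2]+np.pi/2)"
```

```text
clock: 15.38
position: [0.5289, 0.3104, 0.0201]
ee_rot: [0.227, 3.13, 0.002]
force: [-1.1, 0.1, 8.8]
width: 0.563
t 15.38 pos [0.5289 0.3104 0.0201] delta tool [ 0.0017 -0.0016  0.0021] F [-1.11  0.06  8.79] w 51.7
rot deg [ 0.08  0.18 -0.41] delta in target axes [ 0.0017 -0.0016  0.0021]
```

```bash
python3 -m creep '[{"translation":[0,0,-0.03],"rot":[0,0,0],"jaw":0.045},{"translation":[0,0,-0.04],"rot":[0,0,0],"jaw":0.045},{"translation":[0,0,-0.04],"rot":[0,0,0],"jaw":0.045},{"translation":[0,0,-0.04],"rot":[0,0,0],"jaw":0.045},{"translation":[0,0,0],"rot":[0,0,0],"jaw":0.045}]' 25
python3 -c "
from h import *
T=cw([-.055,.0,.16],POSE)[0]; print(T)
to(T,POSE[2]+np.pi/2); snap('s9','side')
a=cv2.imread('pics/s9.png')[150:390,180:400]
cv2.imwrite('pics/c14.png',cv2.resize(a,None,fx=2.5,fy=2.5,interpolation=cv2.INTER_CUBIC))"
```

```text
clock: 15.8
position: [0.5316, 0.3121, 0.1774]
ee_rot: [0.227, 3.122, 0.012]
force: [1.1, 0.8, -1.5]
width: 0.562
[ 0.5277191  -0.01666131  0.16      ]
t 15.8 pos [0.5316 0.3121 0.1774] delta tool [-0.0435 -0.326   0.0151] F [ 1.14  0.77 -1.49] w 51.6
rot deg [ 0.49  0.62 -0.42] delta in target axes [-0.0412 -0.3262  0.0174]
```

View pics/c14.png

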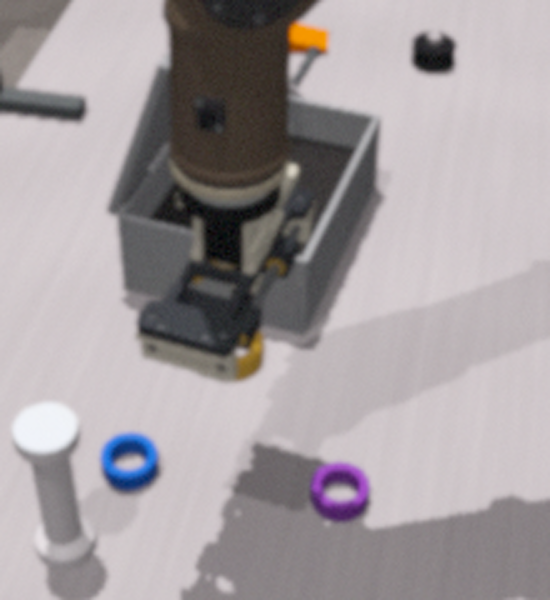

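```bash
python3 -m creep '[{"translation":[0,-0.03,0],"rot":[0,-2,0],"jaw":0.045},{"translation":[0,-0.035,0],"rot":[0,-2,0],"jaw":0.045},{"translation":[-0.006,-0.035,0],"rot":[0,-2,0],"jaw":0.045},{"translation":[-0.006,-0.035,0],"rot":[0,0,0],"jaw":0.045},{"translation":[-0.006,-0.035,0],"rot":[0,0,0],"jaw":0.045},{"translation":[-0.006,-0.035,0],"rot":[0,0,0],"jaw":0.045},{"translation":[-0.006,-0.035,0],"rot":[0,0,0],"jaw":0.045},{"translation":[-0.006,-0.035,0],"rot":[0,0,0],"jaw":0.045},{"translation":[-0.006,-0.035,0],"rot":[0,0,0],"jaw":0.045},{"translation":[0,-0.015,0],"rot":[0,0,0],"jaw":0.045},{"translation":[0,0,0],"rot":[0,0,0],"jaw":0.045},{"translation":[0,0,0],"rot":[0,0,0],"jaw":0.045}]' 25
python3 -c "
from h import *
T=cw([-.055,.0,.071],POSE)[0]
to(T,POSE[2]+np.pi/2); snap('s10','side')
a=cv2.imread('pics/s10.png')[80:300,190:400]
cv2.imwrite('pics/c15.png',cv2.resize(a,None,fx=2.7,fy=2.7,interpolation=cv2.INTER_CUBIC))"
```

```text
clock: 16.85
position: [0.5216, -0.0186, 0.1722]
ee_rot: [0.223, 3.029, -0.012]
force: [0.1, 0.4, -1.5]
width: 0.564
t 16.85 pos [ 0.5216 -0.0186  0.1722] delta tool [0.0048 0.0029 0.1013] F [ 0.1   0.43 -1.5 ] w 51.8
rot deg [-0.05  6.   -0.54] delta in target axes [-0.0058  0.0028  0.1012]
```

View pics/c15.png

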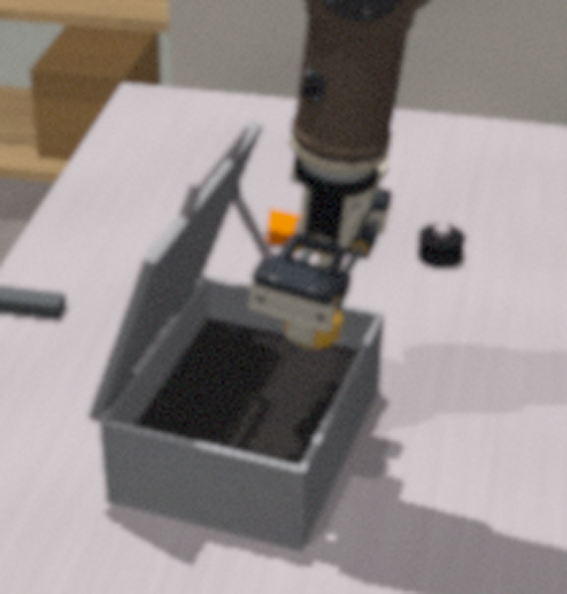

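```bash
python3 -m creep '[{"translation":[0.0015,0.0014,0.025],"rot":[0,0,0],"jaw":0.045},{"translation":[0.0015,0.0014,0.025],"rot":[0,0,0],"jaw":0.045},{"translation":[0.0015,0,0.025],"rot":[0,0,0],"jaw":0.045},{"translation":[0.0015,0,0.016],"rot":[0,0,0],"jaw":0.045},{"translation":[0,0,0],"rot":[0,0,0],"jaw":0.045},{"translation":[0,0,0],"rot":[0,0,0],"jaw":0.045}]' 25
python3 -c "
from h import *
T=cw([-.055,.0,.071],POSE)[0]
to(T,POSE[2]+np.pi/2)"
```

```text
clock: 17.4
position: [0.5258, -0.014, 0.0812]
ee_rot: [0.216, 3.03, -0.012]
force: [1.0, -0.1, -1.1]
width: 0.56
t 17.4 pos [ 0.5258 -0.014   0.0812] delta tool [-0.0012 -0.0023  0.0104] F [ 0.98 -0.05 -1.12] w 51.4
rot deg [-0.03  5.96 -0.28] delta in target axes [-0.0022 -0.0024  0.0102]
```

```bash
python3 -m creep '[{"translation":[0.0005,0,0.005],"rot":[0,0,0],"jaw":0.045},{"translation":[0.0002,0,0.002],"rot":[0,0,0],"jaw":0.045},{"translation":[0,0,0],"rot":[0,0,0],"jaw":0.045}]' 25
python3 -c "
from h import *
T=cw([-.055,.0,.071],POSE)[0]
to(T,POSE[2]+np.pi/2)"
```

```text
clock: 17.65
position: [0.527, -0.015, 0.0754]
ee_rot: [0.218, 3.026, -0.011]
force: [0.6, 0.3, -1.6]
width: 0.559
t 17.65 pos [ 0.527  -0.015   0.0754] delta tool [-0.0005 -0.0015  0.0045] F [ 0.57  0.29 -1.55] w 51.3
rot deg [ 0.01  6.16 -0.38] delta in target axes [-0.001  -0.0015  0.0044]
```

```bash
python3 -m creep '[{"translation":[0.0002,0,0.0015],"rot":[0,0,0],"jaw":0.045},{"translation":[0,0,0],"rot":[0,0,0],"jaw":0.045}]' 25
python3 -c "
from h import *
T=cw([-.055,.0,.071],POSE)[0]
to(T,POSE[2]+np.pi/2)"
```

```text
clock: 17.82
position: [0.5268, -0.0153, 0.0738]
ee_rot: [0.219, 3.027, -0.011]
force: [0.1, -0.9, -0.9]
width: 0.559
t 17.82 pos [ 0.5268 -0.0153  0.0738] delta tool [-0.0008 -0.0012  0.0029] F [ 0.1  -0.94 -0.94] w 51.3
rot deg [-0.    6.14 -0.4 ] delta in target axes [-0.0011 -0.0012  0.0028]
```

```bash
python3 -m creep '[{"translation":[0.0002,0,0.0015],"rot":[0,0,0],"jaw":0.045},{"translation":[0,0,0],"rot":[0,0,0],"jaw":0.045},{"translation":[0.0001,0,0.0015],"rot":[0,0,0],"jaw":0.045},{"translation":[0,0,0],"rot":[0,0,0],"jaw":0.045}]' 25
python3 -c "
from h import *
T=cw([-.055,.0,.071],POSE)[0]
to(T,POSE[2]+np.pi/2)"
```

```text
clock: 18.15
position: [0.5278, -0.0155, 0.071]
ee_rot: [0.219, 3.025, -0.011]
force: [1.5, 0.8, 6.3]
width: 0.559
t 18.15 pos [ 0.5278 -0.0155  0.071 ] delta tool [-0.0001 -0.0012  0.    ] F [1.54 0.77 6.27] w 51.3
rot deg [ 0.01  6.24 -0.41] delta in target axes [-0.0001 -0.0012  0.    ]
```

Contact with the tray. I release and go straight up; up is x -0.001 per 0.01.

```bash
python3 -m creep '[{"translation":[0,0,0],"rot":[0,0,0],"jaw":0.075},{"translation":[0,0,0],"rot":[0,0,0],"jaw":0.075},{"translation":[0,0,0],"rot":[0,0,0],"jaw":0.075},{"translation":[0,0,0],"rot":[0,0,0],"jaw":0.075},{"translation":[-0.0015,0,-0.015],"rot":[0,0,0],"jaw":0.075},{"translation":[-0.0025,0,-0.025],"rot":[0,0,0],"jaw":0.075},{"translation":[-0.004,0,-0.04],"rot":[0,0,0],"jaw":0.075},{"translation":[-0.004,0,-0.04],"rot":[0,0,0],"jaw":0.075},{"translation":[-0.004,0,-0.04],"rot":[0,0,0],"jaw":0.075},{"translation":[-0.004,0,-0.04],"rot":[0,0,0],"jaw":0.075},{"translation":[0,0,0],"rot":[0,0,0],"jaw":0.075},{"translation":[0,0,0],"rot":[0,0,0],"jaw":0.075}]' 25
python3 -c "
from h import *
for n in ('side','top'):
  snap('y'+n,n); print([(round(d['score'],2),np.round(d['location'],1)) for d in optics.pinpoint(n,'collar_mid')]);print([(round(d['score'],2),np.round(d['location'],1)) for d in optics.pinpoint(n,'stay_grip')])
to((.5,-.2,.2),POSE[2])
a=cv2.imread('pics/yside.png')[80:300,190:400]
b=cv2.imread('pics/ytop.png')[150:320,200:400]
cv2.imwrite('pics/c16.png',cv2.resize(a,None,fx=2.7,fy=2.7,interpolation=cv2.INTER_CUBIC))
cv2.imwrite('pics/c17.png',cv2.convertScaleAbs(cv2.resize(b,None,fx=3.5,fy=3.5,interpolation=cv2.INTER_CUBIC),alpha=1.8))"
```

```text
clock: 19.15
position: [0.5264, -0.0151, 0.2739]
ee_rot: [0.219, 3.023, -0.01]
force: [-0.4, 0.6, -1.4]
width: 0.817
[(0.88, array([229.2, 337.1])), (0.62, array([303.4, 234.7])), (0.6, array([316.1, 347.5])), (0.49, array([202.8, 368.4]))]
[(0.8, array([304.1, 176.9])), (0.5, array([302.2, 234.1]))]
[(0.72, array([167.1, 200.8])), (0.47, array([166.2, 263.3]))]
[]
t 19.45 pos [ 0.5245 -0.0153  0.27  ] delta tool [ 0.005  -0.1863  0.07  ] F [0.27 0.04 0.49] w 75.0
rot deg [ 4.62  4.72 89.51] delta in target axes [-0.1864  0.001   0.07  ]
```

View pics/c16.png

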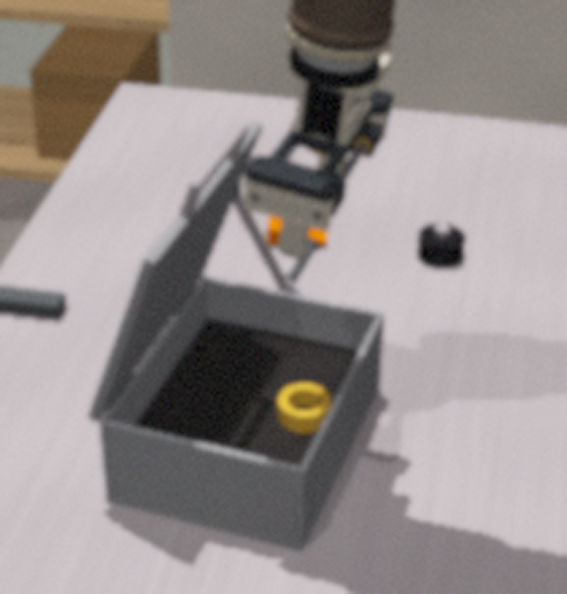

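View pics/c17.png

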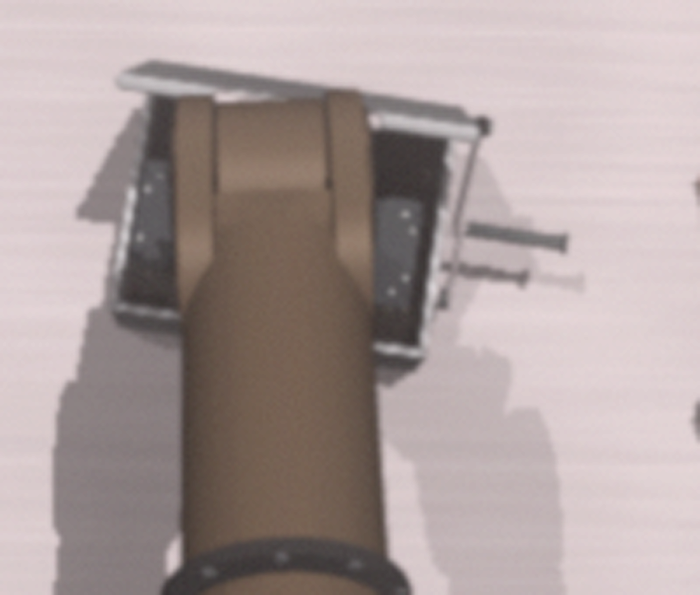

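```bash
python3 -c "
from h import *
X,e=tri([('top',(361.7,218.9)),('side',(306.7,170))]); print('tip',tocase(X),e)
X,e=tri([('top',(332.9,215.4)),('side',(297.3,186.7))]); print('root',tocase(X),e)
X,e=tri([('top',(343.8,262.2)),('side',(345.2,202.1))]); print('shut grip(net)',tocase(X),e)
X,e=tri([('top',(353,264)),('side',(345.4,193))]); print('shut tip',tocase(X),e)
# model
from scipy.optimize import fsolve,brentq
for d in (-.008,-.006,-.004,0):
  F=np.array([-.04,.05+d])
  try: ths=brentq(lambda t:np.hypot(*(pin(t)-F))-.197,.8,1.5)
  except Exception as ex: print(d,ex); continue
  out=[]
  for th in (ths-.03,ths-.02):
    P=pin(th);D=P-F;L=np.hypot(*D);a=np.arctan2(D[1],D[0]);b=np.arccos((.075**2+L**2-.122**2)/(2*.075*L))
    for s in(-1,1): out.append((round(ths,3),round(th,3),(F+.075*np.array([np.cos(a+s*b),np.sin(a+s*b)])).round(4)))
  print(d,out)
"
```

```text
tip [ 0.01001144 -0.23052358  0.10172191] 0.6437473758008423
root [ 0.01025651 -0.14773154  0.09423943] 0.30697185801952287
shut grip(net) [-0.11592356 -0.20350186  0.03416757] 1.8539124455166984
shut tip [-0.11409038 -0.22864208  0.04862823] 0.1607072186611731
-0.008 [(1.242, 1.212, array([0.0132, 0.0948])), (1.242, 1.212, array([-0.0122,  0.1116])), (1.242, 1.222, array([0.0114, 0.0966])), (1.242, 1.222, array([-0.0093,  0.1104]))]
-0.006 [(1.262, 1.232, array([0.0139, 0.0962])), (1.262, 1.232, array([-0.0112,  0.1133])), (1.262, 1.242, array([0.0121, 0.098 ])), (1.262, 1.242, array([-0.0084,  0.112 ]))]
-0.004 [(1.282, 1.252, array([0.0145, 0.0975])), (1.282, 1.252, array([-0.0103,  0.1149])), (1.282, 1.262, array([0.0127, 0.0993])), (1.282, 1.262, array([-0.0075,  0.1136]))]
0 [(1.321, 1.291, array([0.0158, 0.1001])), (1.321, 1.291, array([-0.0084,  0.118 ])), (1.321, 1.301, array([0.0141, 0.102 ])), (1.321, 1.301, array([-0.0057,  0.1167]))]
```

The collar lies flat on the tray at (303,407) in the crop, and the lid is still open. From the pictures the handle's axis is at case (0.012, 0.097). I move out sideways and turn the jaws.

```bash
python3 -m creep '[{"translation":[0.025,-0.03,0],"rot":[0,2,0],"jaw":0.05},{"translation":[0.025,-0.033,0],"rot":[0,2,0],"jaw":0.05},{"translation":[0.02,-0.035,0],"rot":[0,2.2,0],"jaw":0.05},{"translation":[0,-0.035,0],"rot":[0,0,0],"jaw":0.05},{"translation":[0,-0.035,0],"rot":[0,0,0],"jaw":0.05},{"translation":[0,-0.035,0],"rot":[0,0,0],"jaw":0.05},{"translation":[0,-0.02,0],"rot":[0,0,0],"jaw":0.05}]' 15
python3 -m creep '[{"translation":[0,0,0],"rot":[0,0,7.1],"jaw":0.05},{"translation":[0,0,0],"rot":[0,0,7.1],"jaw":0.05},{"translation":[0,0,0],"rot":[0,0,7.1],"jaw":0.05},{"translation":[0,0,0],"rot":[0,0,7.1],"jaw":0.05},{"translation":[0,0,0],"rot":[0,0,7.1],"jaw":0.05},{"translation":[0,0,0],"rot":[0,0,7.1],"jaw":0.05},{"translation":[0,0,0],"rot":[0,0,7.1],"jaw":0.05},{"translation":[0,0,0],"rot":[0,0,7.1],"jaw":0.05},{"translation":[0,0,0],"rot":[0,0,7.1],"jaw":0.05},{"translation":[0,0,0],"rot":[0,0,7.1],"jaw":0.05},{"translation":[0,0,0],"rot":[0,0,7.1],"jaw":0.05},{"translation":[0,0,0],"rot":[0,0,7.1],"jaw":0.05}]' 15
python3 -c "
from h import *
T=cw([.0125,-.204,.16],POSE)[0]; to(T,POSE[2]); print(arm.observe()['joints'].round(2), tocase(arm.observe()['position']).round(3))"
```

```text
clock: 20.03
position: [0.4224, -0.2296, 0.2657]
ee_rot: [-0.232, -3.13, 0.002]
force: [0.4, 0.1, -0.4]
width: 0.542
clock: 21.03
position: [0.4237, -0.2257, 0.2654]
ee_rot: [-2.293, -2.144, 0.003]
force: [0.8, 0.1, 0.3]
width: 0.544
t 21.03 pos [ 0.4237 -0.2257  0.2654] delta tool [0.0072 0.1431 0.1049] F [0.77 0.09 0.34] w 49.9
rot deg [-0.19 -0.01  4.04] delta in target axes [0.0173 0.1419 0.1054]
[-0.14  0.18  0.62  1.91 -0.12  1.09  0.46] [-0.129 -0.221  0.265]
```

```bash
python3 -m creep '[{"translation":[0,0,0],"rot":[0,0,4],"jaw":0.05},{"translation":[0.004,0.036,0],"rot":[0,0,0],"jaw":0.05},{"translation":[0.004,0.036,0.02],"rot":[0,0,0],"jaw":0.05},{"translation":[0.004,0.036,0.03],"rot":[0,0,0],"jaw":0.05},{"translation":[0.004,0.034,0.03],"rot":[0,0,0],"jaw":0.05},{"translation":[0,0,0.02],"rot":[0,4,0],"jaw":0.05},{"translation":[0,0,0],"rot":[0,4,0],"jaw":0.05},{"translation":[0,0,0],"rot":[0,0,0],"jaw":0.05},{"translation":[0,0,0],"rot":[0,0,0],"jaw":0.05}]' 15
python3 -c "
from h import *
T=cw([.0125,-.204,.100],POSE)[0]; to(T,POSE[2]); print(arm.observe()['joints'].round(2), tocase(arm.observe()['position']).round(4))
for n in ('side','top'): snap('z'+n,n)
a=cv2.imread('pics/zside.png')[100:220,240:400]
b=cv2.imread('pics/ztop.png')[150:270,280:440]
cv2.imwrite('pics/c18.png',cv2.resize(np.vstack([a,b]),None,fx=2.5,fy=2.5,interpolation=cv2.INTER_CUBIC))"
```

```text
clock: 21.78
position: [0.5588, -0.2301, 0.1711]
ee_rot: [-2.292, -2.004, -0.154]
force: [-0.4, -0.7, 0.7]
width: 0.548
t 21.78 pos [ 0.5588 -0.2301  0.1711] delta tool [-0.0066  0.0077  0.0708] F [-0.42 -0.74  0.66] w 50.3
rot deg [-0.22 -7.88  0.19] delta in target axes [0.0032 0.0074 0.0711]
[ 0.05  0.52  0.5   1.7  -0.42  1.06  0.58] [ 0.0051 -0.2072  0.1711]
```

View pics/c18.png

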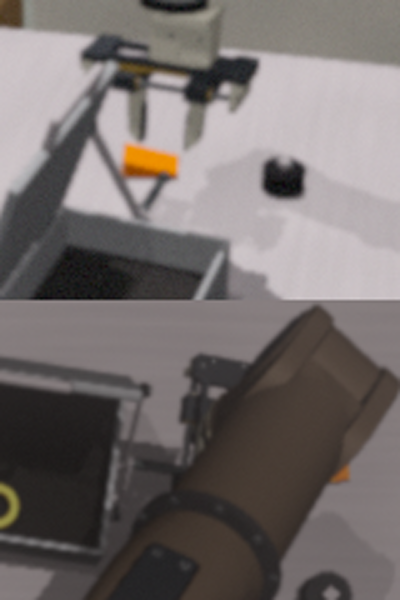

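```bash
python3 -m creep '[{"translation":[-0.003,0.0077,0.018],"rot":[0,0,0],"jaw":0.05},{"translation":[-0.002,0,0.02],"rot":[0,0,0],"jaw":0.05},{"translation":[-0.0016,0,0.018],"rot":[0,0,0],"jaw":0.04},{"translation":[0,0,0.012],"rot":[0,0,0],"jaw":0.035},{"translation":[0,0,0],"rot":[0,0,0],"jaw":0.035},{"translation":[0,0,0],"rot":[0,0,0],"jaw":0.035}]' 10
python3 -c "
from h import *
T=cw([.0125,-.204,.100],POSE)[0]; to(T,POSE[2]); print(tocase(arm.observe()['position']).round(4))
for n in ('side','top'): snap('w'+n,n)
a=cv2.imread('pics/wside.png')[120:220,250:370]
cv2.imwrite('pics/c19.png',cv2.resize(a,None,fx=5,fy=5,interpolation=cv2.INTER_CUBIC))"
```

```text
clock: 22.38
position: [0.5679, -0.2255, 0.1041]
ee_rot: [-2.287, -2.009, -0.158]
force: [-0.2, 0.1, 0.7]
width: 0.386
t 22.38 pos [ 0.5679 -0.2255  0.1041] delta tool [-0.0032 -0.0009  0.0037] F [-0.23  0.13  0.67] w 35.4
rot deg [-0.14 -7.99  0.47] delta in target axes [-0.0026 -0.0009  0.0041]
[ 0.0134 -0.2014  0.1041]
```

View pics/c19.png

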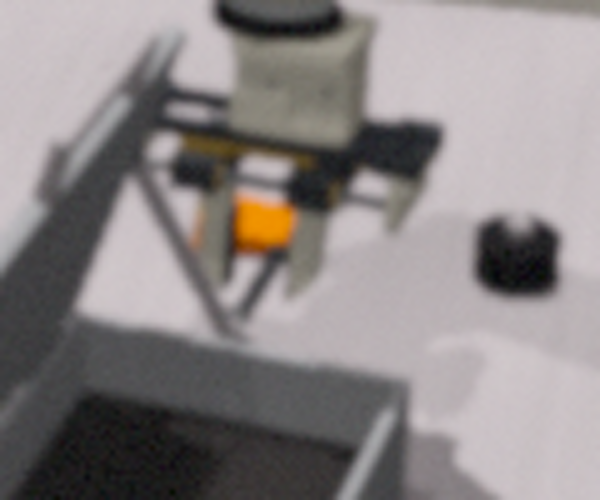

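```bash
python3 -m creep '[{"translation":[-0.002,0,0.003],"rot":[0,0,0],"jaw":0.035},{"translation":[0,0,0],"rot":[0,0,0],"jaw":0.02},{"translation":[0,0,0],"rot":[0,0,0],"jaw":0.016},{"translation":[0,0,0],"rot":[0,0,0],"jaw":0.006},{"translation":[0,0,0],"rot":[0,0,0],"jaw":0.006},{"translation":[0,0,0],"rot":[0,0,0],"jaw":0.006},{"translation":[0,0,0],"rot":[0,0,0],"jaw":0.006}]' 10
python3 -c "
from h import *
T=cw([.0125,-.204,.100],POSE)[0]; to(T,POSE[2]); print(tocase(arm.observe()['position']).round(4))"
```

```text
clock: 23.07
position: [0.5666, -0.2279, 0.1003]
ee_rot: [-2.288, -2.006, -0.157]
force: [-4.0, 0.8, 1.9]
width: 0.125
t 23.07 pos [ 0.5666 -0.2279  0.1003] delta tool [-0.0001  0.0001  0.0003] F [-3.96  0.77  1.91] w 11.5
rot deg [-0.21 -8.02  0.38] delta in target axes [-0.0001  0.0001  0.0003]
[ 0.0124 -0.2039  0.1003]
```

```bash
cat >> h.py <<'E'
FT=np.array([-.04,.044]); K0=None
def lid_of(al,FT=FT,prev=1.2):
    K=FT+.075*np.array([np.cos(al),np.sin(al)])
    r=least_squares(lambda t:[(np.hypot(*(pin(t[0])-K))-.122)*100],[prev],bounds=([-.1],[1.6])); return r.x[0]
def st(off):
    o=arm.observe(); p=tocase(o["position"]); k=p[[0,2]]-np.array(off); v=k-FT; al=np.arctan2(v[1],v[0])
    F=o["force"]; c,s=np.cos(POSE[2]),np.sin(POSE[2]); fx=c*F[0]+s*F[1]; fy=-s*F[0]+c*F[1]
    print("t",round(o["clock"],2),"al",np.degrees(al).round(1),"r",np.hypot(*v).round(4),"y",p[1].round(4),"Ft(fwd+)",round(-fx*np.sin(al)+F[2]*np.cos(al),1),"Frad(out+)",round(fx*np.cos(al)+F[2]*np.sin(al),1),"Fy",round(fy,1),"w",round(o["width"]*91.8,1),"lid",round(lid_of(al),3))
E
python3 -c "
from h import *
al=np.radians(np.arange(46,182,5)); K=FT+.075*np.c_[np.cos(al),np.sin(al)]; prev=1.23
for i in range(1,len(al)):
  d=K[i]-K[i-1]; u=d[1]; prev=lid_of(al[i],prev=prev)
  print(np.degrees(al[i]).round(), 'tool',(1e3*np.array([.139*u,d[0],-.99*u])).round(1),'lid',prev.round(3))
st((.001,.002))"
```

```text
51.0 tool [ 0.6 -4.9 -4.3] lid 1.258
56.0 tool [ 0.5 -5.3 -3.9] lid 1.262
61.0 tool [ 0.5 -5.6 -3.4] lid 1.255
66.0 tool [ 0.4 -5.9 -2.9] lid 1.238
71.0 tool [ 0.3 -6.1 -2.4] lid 1.214
76.0 tool [ 0.3 -6.3 -1.8] lid 1.183
81.0 tool [ 0.2 -6.4 -1.3] lid 1.146
86.0 tool [ 0.1 -6.5 -0.7] lid 1.104
91.0 tool [ 0.  -6.5 -0.2] lid 1.058
96.0 tool [-0.1 -6.5  0.4] lid 1.008
101.0 tool [-0.1 -6.5  1. ] lid 0.956
106.0 tool [-0.2 -6.4  1.5] lid 0.901
111.0 tool [-0.3 -6.2  2.1] lid 0.844
116.0 tool [-0.4 -6.   2.6] lid 0.785
121.0 tool [-0.4 -5.8  3.1] lid 0.725
126.0 tool [-0.5 -5.5  3.6] lid 0.663
131.0 tool [-0.6 -5.1  4. ] lid 0.6
136.0 tool [-0.6 -4.7  4.5] lid 0.537
141.0 tool [-0.7 -4.3  4.9] lid 0.473
146.0 tool [-0.7 -3.9  5.2] lid 0.409
151.0 tool [-0.8 -3.4  5.5] lid 0.344
156.0 tool [-0.8 -2.9  5.8] lid 0.28
161.0 tool [-0.8 -2.4  6. ] lid 0.216
166.0 tool [-0.9 -1.9  6.2] lid 0.153
171.0 tool [-0.9 -1.3  6.3] lid 0.092
176.0 tool [-0.9 -0.7  6.4] lid 0.032
181.0 tool [-0.9 -0.2  6.5] lid -0.025
t 23.07 al 46.5 r 0.0748 y -0.2039 Ft(fwd+) 4.2 Frad(out+) -1.4 Fy 0.2 w 11.5 lid 1.244
```

```bash
python3 -m creep '[{"translation":[0,0,0],"rot":[0,0,0],"jaw":0.006},{"translation":[0.0006,-0.0049,-0.0043],"rot":[0,0,0],"jaw":0.006},{"translation":[0.0005,-0.0053,-0.0039],"rot":[0,0,0],"jaw":0.006},{"translation":[0,0,0],"rot":[0,0,0],"jaw":0.006}]' 30
python3 -c "
from h import *
st((.001,.002))"
```

```text
clock: 23.4
position: [0.5564, -0.2266, 0.1091]
ee_rot: [-2.289, -2.007, -0.158]
force: [-1.4, -0.5, -7.7]
width: 0.125
t 23.4 al 56.9 r 0.0754 y -0.204 Ft(fwd+) -3.1 Frad(out+) -7.2 Fy -0.7 w 11.5 lid 1.261
```

```bash
python3 -m creep '[{"translation":[0.0005,-0.0058,-0.0031],"rot":[0,0,0],"jaw":0.006},{"translation":[0.0004,-0.006,-0.0027],"rot":[0,0,0],"jaw":0.006},{"translation":[0,0,0],"rot":[0,0,0],"jaw":0.006}]' 30
python3 -c "
from h import *
st((.001,.002))"
```

```text
clock: 23.65
position: [0.5457, -0.2251, 0.1159]
ee_rot: [-2.29, -2.008, -0.161]
force: [1.2, 0.4, -1.3]
width: 0.121
t 23.65 al 66.5 r 0.0762 y -0.204 Ft(fwd+) -1.5 Frad(out+) -0.7 Fy 0.6 w 11.1 lid 1.236
```

```bash
python3 -m creep '[{"translation":[0.0003,-0.0061,-0.0023],"rot":[0,0,0],"jaw":0.006},{"translation":[0.0003,-0.0063,-0.0018],"rot":[0,0,0],"jaw":0.006},{"translation":[0.0002,-0.0064,-0.0013],"rot":[0,0,0],"jaw":0.006},{"translation":[0,0,0],"rot":[0,0,0],"jaw":0.006}]' 30
python3 -c "
from h import *
st((.001,.002))
a=snap('v1','side')[70:270,210:400]
cv2.imwrite('pics/c20.png',cv2.resize(a[:,:,::-1],None,fx=3,fy=3,interpolation=cv2.INTER_CUBIC))"
```

```text
clock: 23.98
position: [0.526, -0.2225, 0.121]
ee_rot: [-2.289, -2.007, -0.159]
force: [2.1, 0.4, 8.4]
width: 0.117
t 23.98 al 82.0 r 0.0758 y -0.2041 Ft(fwd+) -0.8 Frad(out+) 8.6 Fy 0.6 w 10.7 lid 1.137
```

View pics/c20.png

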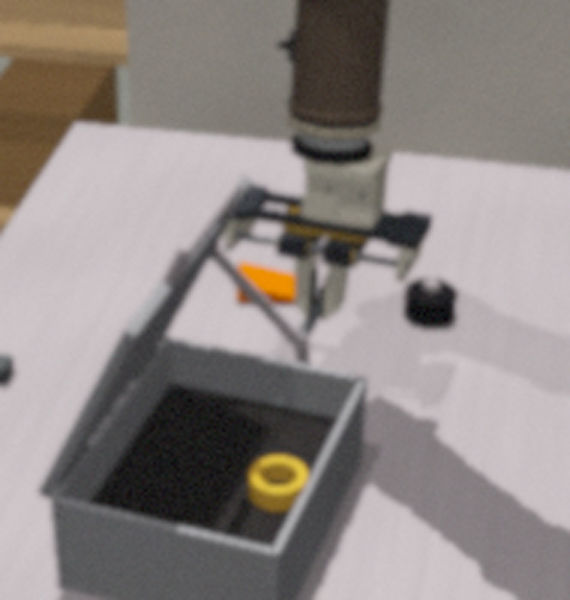

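The lid is coming down with the handle held, and the collar is flat. I continue.

```bash
python3 -m creep '[{"translation":[0.0002,-0.0065,-0.0012],"rot":[0,0,0],"jaw":0.006},{"translation":[0,-0.0065,-0.0003],"rot":[0,0,0],"jaw":0.006},{"translation":[-0.0001,-0.0065,0.0004],"rot":[0,0,0],"jaw":0.006},{"translation":[-0.0001,-0.0065,0.0009],"rot":[0,0,0],"jaw":0.006},{"translation":[0,0,0],"rot":[0,0,0],"jaw":0.006}]' 30
python3 -c "
from h import *
st((.001,.002))"
```

```text
clock: 24.45
position: [0.4982, -0.2185, 0.1195]
ee_rot: [-2.286, -2.004, -0.156]
force: [-1.7, 1.0, 0.5]
width: 0.124
t 24.45 al 103.5 r 0.0755 y -0.2039 Ft(fwd+) 1.6 Frad(out+) 0.9 Fy 0.8 w 11.4 lid 0.929
```

```bash
python3 -m creep '[{"translation":[-0.0002,-0.0064,0.0015],"rot":[0,0,0],"jaw":0.006},{"translation":[-0.0003,-0.0062,0.0021],"rot":[0,0,0],"jaw":0.006},{"translation":[-0.0004,-0.006,0.0026],"rot":[0,0,0],"jaw":0.006},{"translation":[0,0,0],"rot":[0,0,0],"jaw":0.006}]' 30
python3 -c "
from h import *
st((.001,.002))"
```

```text
clock: 24.78
position: [0.4801, -0.216, 0.1129]
ee_rot: [-2.286, -2.004, -0.156]
force: [-2.1, 3.6, -2.8]
width: 0.116
t 24.78 al 118.2 r 0.0759 y -0.204 Ft(fwd+) 3.6 Frad(out+) -1.2 Fy 3.3 w 10.6 lid 0.759
```

```bash
python3 -m creep '[{"translation":[-0.0004,-0.0058,0.0031],"rot":[0,0,0],"jaw":0.006},{"translation":[-0.0005,-0.0055,0.0036],"rot":[0,0,0],"jaw":0.006},{"translation":[-0.0006,-0.0051,0.004],"rot":[0,0,0],"jaw":0.006},{"translation":[-0.0006,-0.0047,0.0045],"rot":[0,0,0],"jaw":0.006},{"translation":[0,0,0],"rot":[0,0,0],"jaw":0.006}]' 30
python3 -c "
from h import *
st((.001,.002))"
```

```text
clock: 25.2
position: [0.4596, -0.2132, 0.0973]
ee_rot: [-2.287, -2.005, -0.156]
force: [-1.8, 3.5, -4.6]
width: 0.121
t 25.2 al 137.8 r 0.0764 y -0.204 Ft(fwd+) 5.0 Frad(out+) -1.4 Fy 3.3 w 11.1 lid 0.515
```

```bash
python3 -m creep '[{"translation":[-0.0007,-0.0043,0.0049],"rot":[0,0,0],"jaw":0.006},{"translation":[-0.0007,-0.0039,0.0052],"rot":[0,0,0],"jaw":0.006},{"translation":[-0.0008,-0.0034,0.0055],"rot":[0,0,0],"jaw":0.006},{"translation":[-0.0008,-0.0029,0.0058],"rot":[0,0,0],"jaw":0.006},{"translation":[0,0,0],"rot":[0,0,0],"jaw":0.006}]' 30
python3 -c "
from h import *
st((.001,.002))
a=snap('v2','side')[70:270,210:400]
cv2.imwrite('pics/c21.png',cv2.resize(a[:,:,::-1],None,fx=3,fy=3,interpolation=cv2.INTER_CUBIC))"
```

```text
clock: 25.62
position: [0.4462, -0.2115, 0.0757]
ee_rot: [-2.287, -2.006, -0.157]
force: [-1.8, 2.5, -7.3]
width: 0.12
t 25.62 al 157.0 r 0.0761 y -0.2041 Ft(fwd+) 7.5 Frad(out+) -0.9 Fy 2.3 w 11.0 lid 0.267
```

View pics/c21.png

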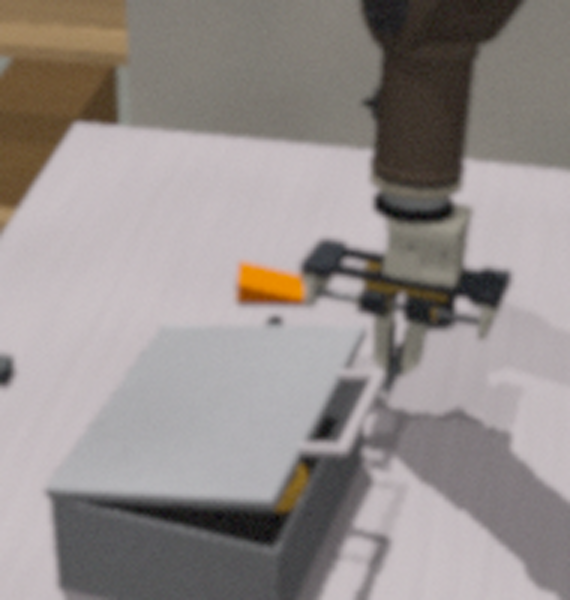

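```bash
python3 -m creep '[{"translation":[-0.0008,-0.0024,0.006],"rot":[0,0,0],"jaw":0.006},{"translation":[-0.0009,-0.0019,0.0062],"rot":[0,0,0],"jaw":0.006},{"translation":[-0.0009,-0.0013,0.0063],"rot":[0,0,0],"jaw":0.006},{"translation":[0,0,0],"rot":[0,0,0],"jaw":0.006}]' 30
python3 -c "
from h import *
st((.001,.002))"
```

```text
clock: 26.0
position: [0.4418, -0.2109, 0.0575]
ee_rot: [-2.288, -2.007, -0.158]
force: [-1.8, 2.5, -6.5]
width: 0.115
t 26.0 al 171.2 r 0.0753 y -0.2041 Ft(fwd+) 6.7 Frad(out+) 1.1 Fy 2.2 w 10.6 lid 0.089
```

```bash
python3 -m creep '[{"translation":[-0.0004,-0.0004,0.003],"rot":[0,0,0],"jaw":0.006},{"translation":[-0.0004,-0.0003,0.003],"rot":[0,0,0],"jaw":0.006},{"translation":[0,0,0],"rot":[0,0,0],"jaw":0.006}]' 30
python3 -c "
from h import *
st((.001,.002))"
```

```text
clock: 26.25
position: [0.4424, -0.2118, 0.053]
ee_rot: [-2.29, -2.009, -0.161]
force: [-0.8, 5.0, 8.0]
width: 0.12
t 26.25 al 174.6 r 0.0741 y -0.205 Ft(fwd+) -7.8 Frad(out+) 2.2 Fy 4.8 w 11.0 lid 0.049
```

Upward force now, which suggests the lid has seated. I let go and withdraw upwards.

```bash
python3 -m creep '[{"translation":[0,0,0],"rot":[0,0,0],"jaw":0.03},{"translation":[0,0,0],"rot":[0,0,0],"jaw":0.03},{"translation":[0,0,0],"rot":[0,0,0],"jaw":0.03},{"translation":[0,0,0],"rot":[0,0,0],"jaw":0.03},{"translation":[0,0,0],"rot":[0,0,0],"jaw":0.03}]' 30
python3 -c "
from h import *
st((.001,.002))"
python3 -m creep '[{"translation":[0,0,-0.02],"rot":[0,0,0],"jaw":0.03},{"translation":[0,0,-0.03],"rot":[0,0,0],"jaw":0.03},{"translation":[-0.02,0,-0.04],"rot":[0,0,0],"jaw":0.03},{"translation":[-0.02,-0.01,-0.04],"rot":[0,0,0],"jaw":0.03},{"translation":[-0.04,-0.02,-0.04],"rot":[0,0,0],"jaw":0.03},{"translation":[-0.04,-0.02,0],"rot":[0,0,0],"jaw":0.03},{"translation":[-0.03,-0.02,0],"rot":[0,0,0],"jaw":0.03},{"translation":[0,0,0],"rot":[0,0,0],"jaw":0.03},{"translation":[0,0,0],"rot":[0,0,0],"jaw":0.03}]'
python3 -c "
from h import *
st((0,0))
for n in ('side','top'): snap('e'+n,n)
s=cv2.imread('pics/side0.png')[140:290,210:380];e=cv2.imread('pics/eside.png')[140:290,210:380]
t=cv2.imread('pics/top0.png')[160:280,215:375];u=cv2.imread('pics/etop.png')[160:280,215:375]
r=lambda i:cv2.resize(i,(390,290),interpolation=cv2.INTER_CUBIC)
cv2.imwrite('pics/c22.png',np.vstack([np.hstack([r(s),r(e)]),cv2.convertScaleAbs(np.hstack([r(t),r(u)]),alpha=1.7)]))
cv2.imwrite('pics/full.png',cv2.imread('pics/eside.png'))"
```

```text
clock: 26.67
position: [0.4415, -0.2119, 0.0526]
ee_rot: [-2.29, -2.008, -0.158]
force: [-0.3, 0.2, 0.4]
width: 0.322
t 26.67 al 174.9 r 0.0749 y -0.2052 Ft(fwd+) -0.4 Frad(out+) 0.3 Fy 0.2 w 29.5 lid 0.045
clock: 27.42
position: [0.3588, -0.3556, 0.1842]
ee_rot: [-2.294, -2.002, -0.157]
force: [0.1, 0.7, -0.5]
width: 0.326
t 27.42 al 134.1 r 0.1953 y -0.3589 Ft(fwd+) 0.3 Frad(out+) -0.4 Fy 0.7 w 29.9 lid 0.561
```

View pics/c22.png

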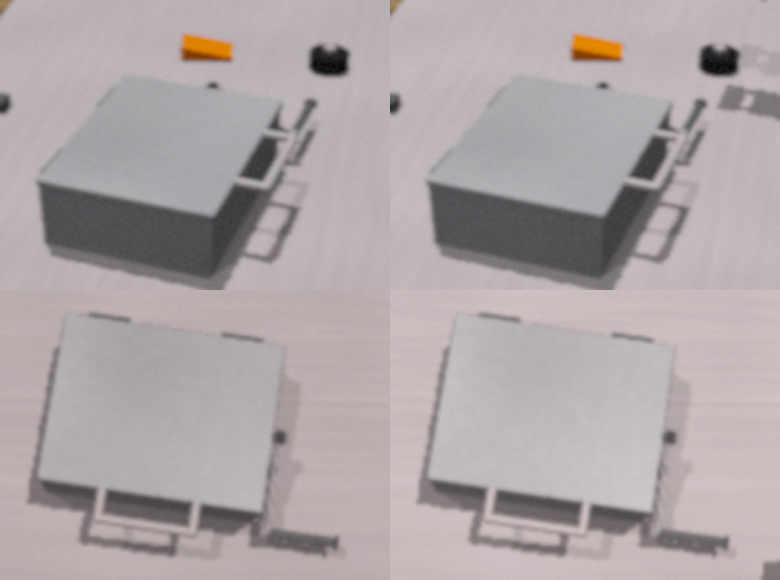

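View pics/full.png

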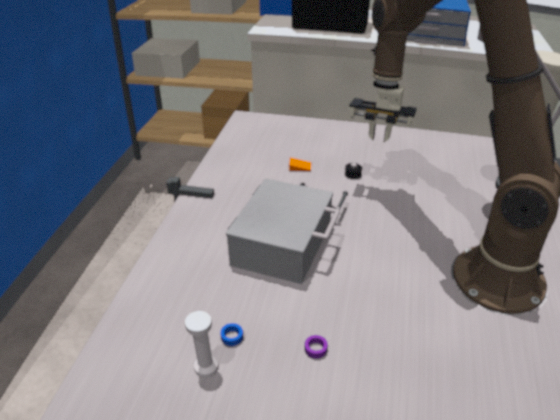

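The lid, bar and handle match the starting picture. The bystanders and the blue and purple rings are where they stood, and the robot is clear of everything.

```bash
python3 -c "
from cell import arm
print(arm.observe()['dq'].round(3)); print(arm.sign_off())"
```

```text
[-0.022  0.001 -0.014 -0.001 -0.002  0.    -0.001]
the job is handed in; nothing more can be done
None
```

The brass collar is in the case and the lid is shut. I handed the job in at about 27.5 s; no verdict is reported.

**Steps:**
- I lifted the lid by its front bar until the stay pulled tight, at about 10 N on the bar. I eased back until the knee locked; pulling back then met about 5 N of resistance. I let go, and the lid stood open by itself.
- I laid the collar flat on the tray near the front.
- I then brought the stay's handle up and forward and folded it down until the lid seated. By my stay model, the lid closed at well under 1 rad/s.

**Last checks:**
- The final pictures show the lid, bar and handle where they were at the start. The pylon, wedge, coupling and the blue and purple rings look unmoved.
- The gripper is clear of everything and the wrist force is near zero.
- The collar was last seen flat on the tray just before the lid shut over it, so I could not see it after that.

**What went wrong or disagreed:**
- While raising the lid, at about 0.85 rad, the wrist showed about 38 N along the lid's radius. I eased it by shifting and tilting the gripper. I never found the cause for certain, but it acted along the lid and not against the stay.
- My stay model still read 0.045–0.05 rad when the lid seated. I took that as calibration offset, because the pictures matched the start.

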